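# Walk a sanded panel across the gap from the bench onto the shop cart

## Robot

A 6-joint arm with a two-finger parallel gripper is mounted at the origin on the work surface. World frame = base frame: x ahead of the robot, y to its left, z up, the work surface at z = 0. Lengths are in mm, angles in rad, forces in N, time in s.
With the tool pointing down it reaches from about 300 to 775 mm from the base axis. Payload 14.6 kg.
Tool frame: the origin (TCP) lies midway between the tips of the shut fingers; the grasp point (between the pads) lies 19 mm behind it; z points along the fingers, y is the direction in which the jaws open and shut (so a half turn about z gives the same grasp; the last joint's range is limited). The gripper opens to 94 mm and grips with 3 to 60 N. Pads are 16 mm wide; open, the fingers measure 119 mm over their backs; the gripper's body (75 mm by 177 mm) begins 78 mm behind the grasp point.
Start: joints at [-1.309, 0.3, 1.521, -0, 1.321, -0.067], TCP at [177.592, -520.529, 205.446] pointing down, gripper open.
Joint ranges: [-3.03, 3.03], [-0.79, 2.21], [0.23, 2.52], [-1.04, 4.18], [0, 3.07], [-2.55, 2.55]. Speed limits (rad/s): [2.22, 2.22, 2.57, 3.14, 3.14, 3.14].

## Interface

Orientations are given as [roll, pitch, yaw] about the fixed x, y, z axes, in that order (R = Rz(yaw) Ry(pitch) Rx(roll)).
In Python, from cell import manip gives the robot as it stands.
- The arm moves only by the tool play_rows, never from a script. Its argument "commands" is a list of rows, each an object of numbers: "x", "y", "z": the shift along the tool's x, y, z in m; "wx", "wy", "wz": the turn, a rotation vector about the tool's x, y, z in degrees; "grip": the opening, from 0 (shut) to 1 (fully open). In form: [{"x": .., "y": .., "z": .., "wx": .., "wy": .., "wz": .., "grip": ..}, ...]. A call has 1 to 20 rows; each row shifts and turns the commanded pose from where the row before left it, along the tool's axes as they then stand; what a row does not reach is not made up. A row lasts 1/8 s, in which the tool goes at most 62.5 mm and 10.7 degrees, less where a joint would pass 70% of its speed; a pose out of reach is approached as far as the arm can. A call is refused whole if a number of a shift passes 0.0625 or a number of a turn 10.7, either way. A call with a gripper value outside its range is refused whole. The fingers move at their own pace and stop on an object; "squeeze" is the grip in N (left out, the last holds). Time passes only in rows, so rows that do not move let the fingers close. It gives the time, the measured TCP pose, the force and the opening at its end, in the units of the state.
- manip.read_state(): the state, without advancing time (a new reading comes with each control period).
- manip.camera(name): name is "scene" or "side" or "wrist"; returns (picture, depth): 480x640x3 uint8, red, green, blue; 480x640 float32, mm along the optical axis (not along the pixel's ray), 0 where there is no reading.
- manip.camera_info(name): a dict with "intrinsics" (3x3 intrinsics, pixels), "camera_from_world" (4x4, takes a point from world to camera coordinates); the wrist camera has in their place "tool_from_camera" (4x4, takes a point from camera to tool coordinates, whose origin is the TCP and whose axes are the flange's). Camera axes: x right, y up, looking along -z (the intrinsics and any distortion apply to the point x, -y, -z); pixel columns grow to the right and rows downward; lengths in mm; the calibration is good to about 2 mm. A picture is of the moment at which its call begins: read the wrist's pose just before it. camera_info takes no time and is no camera call.
- manip.sign_off(): hands the job in, once; it reports no verdict.
The state is a dict: "clock": time; "joints": joint angles; "qd": joint speeds; "effort": joint torques, N m; "eef_pos": TCP position; "eef_rot": TCP orientation; "wrist_force": force on the tool from outside, world axes, zero at the start; "moment": the same for the moment, N m; "finger_gap": finger opening in mm.
Only numpy, scipy, OpenCV 4.12 (cv2) and the standard library are available. Lean on these libraries where they do the work, as an engineer would, in place of code of your own. Each camera call takes 0.05 s, during which the arm holds its last target.

## Task

Use the rubber-soled push pad to slide the sanded panel to the left, over the open gap and onto the shop cart, until its leading edge is square against the cart's wooden stop; keep it level, so that neither its nose nor, later, its tail drops into the gap. Touch the panel with the pad only, pressing no harder than a light hand would (under 20 N), do not lift it, and leave the sander, the plaques and the glue bottle alone. Then set the pad down upright on the bench, the work board or the cart, off the panel.

Things in the scene. Friction and masses are not known exactly. Their poses are not given: they have to be found in the camera images.
- work_board: Plywood work board fixed on the robot's bench, 300 mm along x, 420 mm along y; its top, where the panel lies, is 12 to 16 mm above the bench (bench top: z = 0). Its left edge, parallel to x, juts 0 to 20 mm past the bench; there the gap begins. Origin: on the top surface, middle of that left edge; its y points across the gap.
- cart: Shop cart to the left, beyond an open gap of 145 to 160 mm from the work board's left edge; grey top 480 mm along x, 340 mm along y, 1 to 4 mm lower than the board's top. Fixed, sides parallel to the board's. Origin: on the top surface, middle of the edge facing the gap (rounded, 12 mm radius); its y points away from the gap.
- cart_stop (a point): Middle of the inner face of the cart's stop, at the level of the cart's top, 310 mm from the cart's near edge. The stop is a wooden batten 26 mm high along the whole far edge of the cart; its face looks back towards the gap (-y).
- panel: Sanded wooden panel 180 mm (its x) by 280 mm (its y, towards the cart within 0.12 rad) by 18 mm thick, 0.46 to 0.73 kg, flat on the work board, too wide to grasp. Origin: centre of its underside, below its centre of mass: with more than 140 mm past an edge it tips unless pressed down behind that edge. It slides on board and cart with friction about 0.2.
- panel_nose (a point): Middle of the panel's leading (left, +y) lower edge, 140 mm from its origin.
- panel_tail (a point): Middle of the panel's trailing (right, -y) lower edge, 140 mm from its origin.
- push_pad: Push pad on the bench: black rubber sole 80 (its x) x 150 (its y) x 10 mm, grey plate up to 18 mm, upright grip bar 110 mm along y, 26 mm thick along x, 18 to 62 mm above the underside; 0.30 kg. Origin: centre of the underside. The sole gives about 1 mm per 12 N and grips wood with friction about 1.1: pressed on the panel it takes it along, but slips when jerked.
- pad_grip (a point): Point to grip on the push pad: middle of the grip bar, 44 mm above the sole's underside; fingers close along the pad's x.
- sander: Bystander: random-orbit sander, 122 mm high, standing on its 125 mm disc on the bench; origin at the middle of its underside.
- offcuts: Bystander: stack of three small wooden plaques, 120 by 160 by 54 mm, on the bench; origin at the middle of its underside.
- glue: Bystander: white glue bottle, 56 mm across and 150 mm high, standing on the bench; origin at the middle of its underside.

How it is judged:
By the outcome, as a careful person would: the job done as asked, in the order asked, and still so for the second after the job is handed in, with the robot touching nothing.
It also fails if it takes over 72 s, if anything falls off the work surface, if the arm or the gripper's body presses on something with over 40 N, if the wrist force passes 120 N, or if a joint passes its speed limit or range.

## Working session

There is one attempt and no reset: what is moved stays moved. The work goes in short steps, Python scripts to look and compute and a tool call to move; the robot and the scene stay as the last step left them, time stands still between calls to the robot, and variables do not carry over. Pictures are saved under pics/ and viewed, and the job is handed in when it is done.

Besides the shell and the picture viewer there is one more tool, called after "Request:" as name(argument=value, ...) on one line, values as JSON. play_rows: Moves the arm, as the interface text tells. Its arguments: {"type":"object","properties":{"commands":{"type":"array"},"squeeze":{"type":"number"}},"required":["commands"]}

```bash
ls; mkdir -p pics; python3 - <<'E'
from cell import manip
import cv2, numpy as np
np.set_printoptions(precision=3,suppress=True)
print(manip.read_state())
for n in ["scene","side","wrist"]:
    p,d=manip.camera(n); cv2.imwrite(f"pics/{n}0.png",p[:,:,::-1]); np.savez(f"{n}0.npz",p=p,d=d)
    print(n,manip.camera_info(n), (d>0).mean())
E
```

```text
pics
{'clock': 0.0, 'joints': array([-1.309,  0.3  ,  1.522, -0.   ,  1.321, -0.067]), 'qd': array([ 0.   ,  0.   , -0.   , -0.   ,  0.002,  0.001]), 'effort': array([ -0.   , -53.181, -35.273,   0.071,   0.024,  -0.   ]), 'eef_pos': array([ 177.511, -520.296,  204.896]), 'eef_rot': array([-3.14 , -0.   ,  0.329]), 'wrist_force': array([ 0.263, -0.363,  0.293]), 'moment': array([-0.034,  0.043, -0.034]), 'finger_gap': 93.87309301558817}
scene {'intrinsics': array([[580.72 ,   0.   , 318.433],
       [  0.   , 580.72 , 231.97 ],
       [  0.   ,   0.   ,   1.   ]]), 'camera_from_world': array([[    0.204,     0.979,     0.005,  -119.114],
       [   -0.721,     0.147,     0.677,   364.955],
       [    0.662,    -0.142,     0.736, -2155.488],
       [    0.   ,     0.   ,     0.   ,     1.   ]])} 0.9959993489583333
side {'intrinsics': array([[617.349,   0.   , 320.035],
       [  0.   , 617.349, 229.148],
       [  0.   ,   0.   ,   1.   ]]), 'camera_from_world': array([[    0.92 ,    -0.392,     0.01 ,  -520.819],
       [    0.294,     0.707,     0.643,  -199.919],
       [   -0.259,    -0.588,     0.766, -1411.91 ],
       [    0.   ,     0.   ,     0.   ,     1.   ]])} 0.9959895833333333
wrist {'intrinsics': array([[373.476,   0.   , 322.433],
       [  0.   , 373.476, 235.918],
       [  0.   ,   0.   ,   1.   ]]), 'tool_from_camera': array([[   0.   ,    0.969,    0.248,   71.257],
       [   1.   ,   -0.   ,   -0.   ,   -0.052],
       [  -0.   ,    0.248,   -0.969, -179.103],
       [   0.   ,    0.   ,    0.   ,    1.   ]])} 0.9959440104166667
```

View pics/scene0.png

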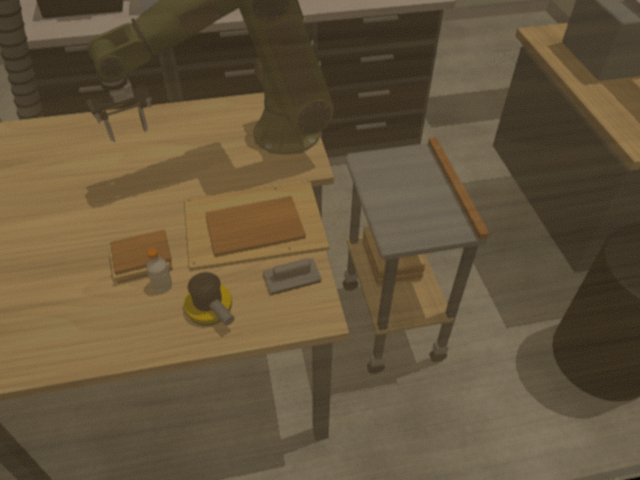

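View pics/side0.png

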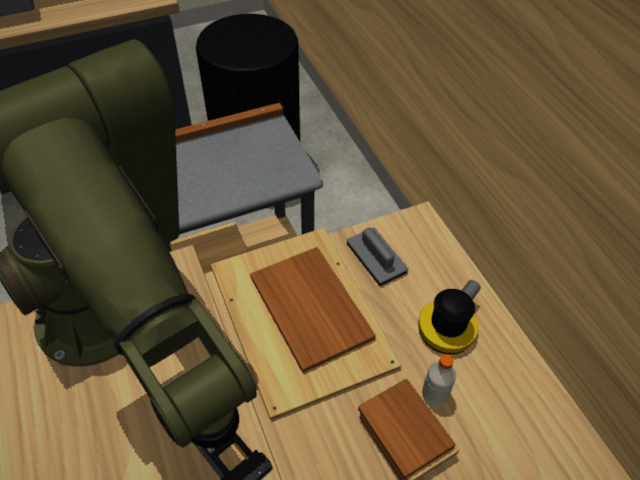

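View pics/wrist0.png

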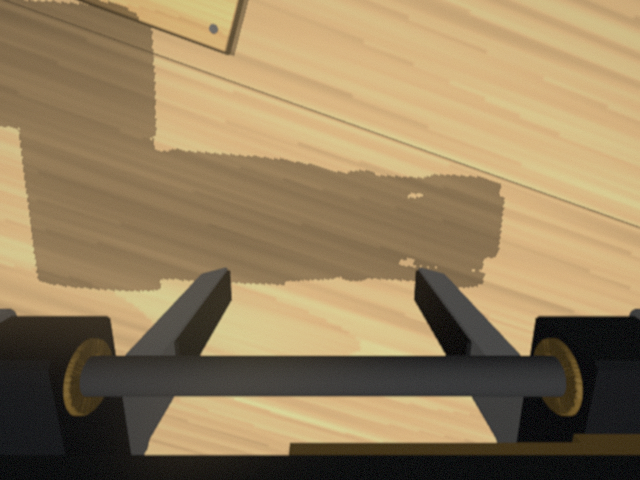

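The scene view shows the board around (255,222) and the panel around (255,225). The pad is at (292,275) and the cart at (410,195) with its stop at (458,185). The side view shows the panel at (312,305), the pad at (377,255) and the cart partly hidden by the arm. Next I deproject both views.

```bash
cat > h.py <<'E'
import numpy as np, cv2
np.set_printoptions(precision=1,suppress=True)
def info(n):
    from cell import manip
    return manip.camera_info(n)
def cloud(d,K,cfw):
    h,w=d.shape; u,v=np.meshgrid(np.arange(w),np.arange(h))
    P=np.stack([(u-K[0,2])/K[0,0]*d,-(v-K[1,2])/K[1,1]*d,-d],-1)
    T=np.linalg.inv(cfw); return P@T[:3,:3].T+T[:3,3]
def rays(uv,K,cfw,z):
    uv=np.atleast_2d(uv).astype(float);T=np.linalg.inv(cfw)
    r=np.stack([(uv[:,0]-K[0,2])/K[0,0],-(uv[:,1]-K[1,2])/K[1,1],-np.ones(len(uv))],-1)@T[:3,:3].T
    o=T[:3,3]; return o+r*((z-o[2])/r[:,2])[:,None]
E
python3 - <<'E'
from h import *
for n in ["scene","side"]:
    f=np.load(n+"0.npz"); i=info(n); W=cloud(f['d'],i['intrinsics'],i['camera_from_world'])
    np.save(n+"W.npy",W)
    pts={"scene":[(100,200),(195,205),(255,225),(292,285),(410,195),(400,230),(456,185),(293,267),(140,248),(208,285)],
     "side":[(450,250),(240,270),(312,305),(375,265),(240,170),(290,160),(245,125),(377,245),(405,425),(452,310)]}[n]
    print(n)
    for u,v in pts: print((u,v),f['p'][v,u],np.median(W[v-1:v+2,u-1:u+2].reshape(-1,3),0), W[v-2:v+3,u-2:u+3,2].std())
E
```

```text
scene
(100, 200) [109  88  56] [1207.4 -385.2  882.5] 2.4152593355408887
(195, 205) [147 118  71] [1207.4 -283.6  854.5] 2.6041567173707088
(255, 225) [127  90  49] [1207.2 -216.   805.4] 2.8109488177310227
(292, 285) [106  92  75] [1207.5 -172.8  670.5] 131.01967517182447
(410, 195) [114 103  86] [1208.1  -13.5  820.5] 101.74265671698711
(400, 230) [110  98  83] [1207.7  -19.7  754.6] 3.2208311961560607
(456, 185) [128  92  55] [1208.2   48.3  826.7] 100.52895756334973
(293, 267) [103  93  75] [1207.9 -170.1  710.3] 3.5154642740211375
(140, 248) [120  87  48] [1207.5 -360.1  795.2] 2.636923759324454
(208, 285) [76 65 41] [1207.5 -289.   700.4] 3.3902943306936013
side
(450, 250) [186 153 102] [ 857.1 -149.2   -0.1] 2.67800121105999
(240, 270) [186 169 100] [350.4 -16.5  15.4] 235.17821275723938
(312, 305) [146  88  40] [ 467.  -185.5   35.1] 2.258136179187563
(375, 265) [98 99 96] [ 655.2 -130.1   18.3] 2.4672190619973224
(240, 170) [107 109 108] [458.8 310.9  11.8] 2.662107647213512
(290, 160) [108 111 109] [600.2 294.9  12.9] 3.1671674824904024
(245, 125) [56 57 56] [530.8 482.7  14.5] 4.715068177239828
(377, 245) [ 99 101  99] [ 670.1 -103.7   61.4] 2.9823132327419275
(405, 425) [129  75  36] [ 523.  -521.6   53.8] 2.2204389894356056
(452, 310) [32 31 31] [ 711.8 -360.6  118.2] 1.9618168876002249
```

The scene camera's depth lies on a plane at x≈1207, probably a pane, so I'll use only rays from that view. Side depth looks sound, with bench z≈0, panel top ≈34, pad plate 18 and bar top 61.

```bash
python3 - <<'E'
from h import *
f=np.load("side0.npz"); i=info("side"); K,C=i['intrinsics'],i['camera_from_world']; W=np.load("sideW.npy"); p=f['p'].astype(int)
def med(x0,x1,y0,y1,zlo,zhi):
    m=(W[...,0]>x0)&(W[...,0]<x1)&(W[...,1]>y0)&(W[...,1]<y1)&(W[...,2]>zlo)&(W[...,2]<zhi); return np.median(W[m],0),m.sum(),W[m][:,2].std()
print("bench",med(750,850,-200,-50,-30,30)); print("panel",med(430,520,-230,-150,15,60)); print("cart",med(450,650,250,350,-30,40))
# panel mask by colour : red-brown
hsv=cv2.cvtColor(f['p'],cv2.COLOR_RGB2HSV)
m=((p[...,0]-p[...,2]>65)&(p[...,1]<p[...,0]*0.70)).astype(np.uint8)
m=cv2.morphologyEx(m,cv2.MORPH_OPEN,np.ones((3,3)));m=cv2.morphologyEx(m,cv2.MORPH_CLOSE,np.ones((5,5)))
cv2.imwrite("pics/m.png",m*255)
cs,_=cv2.findContours(m,cv2.RETR_EXTERNAL,cv2.CHAIN_APPROX_NONE)
for c in cs:
    if cv2.contourArea(c)<1500: continue
    w=rays(c[:,0],K,C,34)[:,:2].astype(np.float32); r=cv2.minAreaRect(w); print("red",cv2.contourArea(c),c[:,0].mean(0),r,"\n",cv2.boxPoints(r))
# grip bar & plate
for z0,z1,nm in [(50,70,'bar'),(12,26,'plate')]:
    mm=(W[...,0]>580)&(W[...,0]<760)&(W[...,1]>-200)&(W[...,1]<-40)&(W[...,2]>z0)&(W[...,2]<z1)&(p.max(-1)-p.min(-1)<25)
    w=W[mm]; print(nm,mm.sum(),np.median(w,0),cv2.minAreaRect(w[:,:2].astype(np.float32)))
E
```

```text
bench (array([ 799.9, -127.9,   -0. ]), np.int64(1876), np.float64(2.803092341218194))
panel (array([ 474.2, -191.5,   34.3]), np.int64(1186), np.float64(2.4482642976827873))
cart (array([548. , 299. ,  13.2]), np.int64(1800), np.float64(2.923048370582449))
red 4668.0 [405.7 426.5] ((529.5172119140625, -514.8802490234375), (120.34556579589844, 160.61558532714844), 7.522643089294434) 
 [[ 459.3 -443.1]
 [ 480.4 -602.4]
 [ 599.7 -586.6]
 [ 578.7 -427.4]]
red 7986.0 [310.6 307.3] ((464.82537841796875, -179.48617553710938), (178.6753387451172, 278.45257568359375), 4.345900535583496) 
 [[ 365.2  -47.4]
 [ 386.3 -325.1]
 [ 564.5 -311.5]
 [ 543.4  -33.9]]
bar 427 [ 672.1 -105.8   60.4] ((674.3291015625, -102.05776977539062), (28.461467742919922, 113.23075103759766), 6.8368000984191895)
plate 994 [ 658.8 -128.7   17.9] ((675.2596435546875, -107.25721740722656), (84.71649932861328, 143.22027587890625), 7.594368934631348)
```

```bash
python3 - <<'E'
import cv2,numpy as np
a=cv2.imread("pics/side0.png")[80:460,150:500]; cv2.imwrite("pics/sidecrop.png",cv2.resize(a,None,fx=1.5,fy=1.5,interpolation=cv2.INTER_CUBIC))
a=cv2.imread("pics/scene0.png")[130:330,170:500]; a=cv2.convertScaleAbs(a,alpha=1.5); cv2.imwrite("pics/scenecrop.png",cv2.resize(a,None,fx=2.4,fy=2.4,interpolation=cv2.INTER_CUBIC))
E
```

```text
(no output)
```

View pics/sidecrop.png

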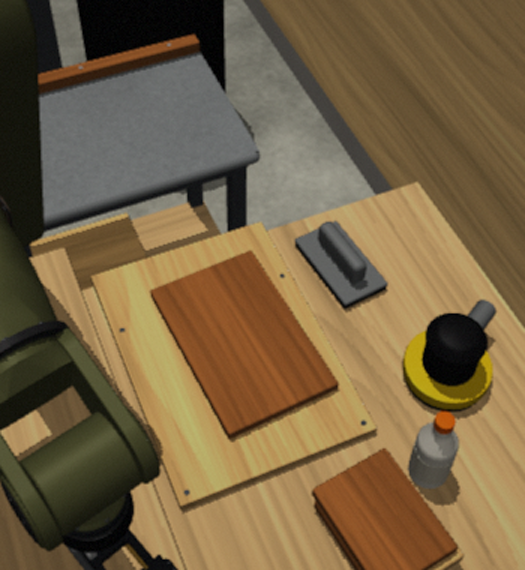

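View pics/scenecrop.png

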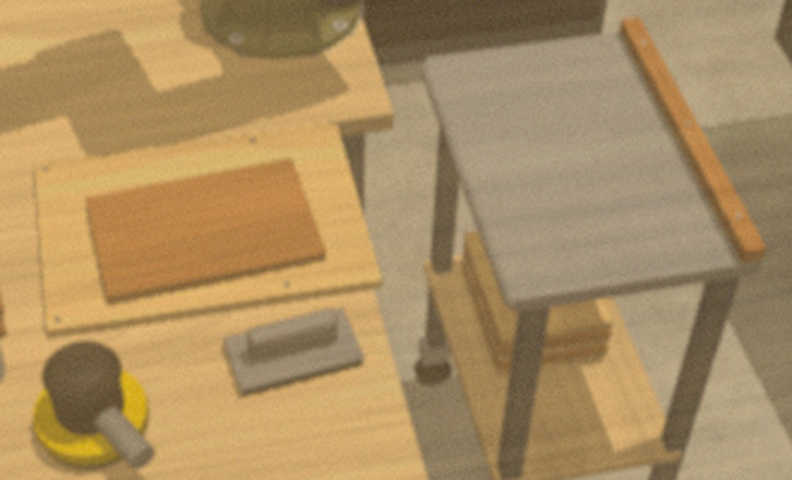

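Panel: centre (464.8,-179.5), 178.7×278.5 mm, yaw +4.35°, top z≈34. Pad: about (674.5,-104), yaw ≈7°. Next the board edge, cart edge and stop line.

```bash
python3 - <<'E'
from h import *
out={}
def edge_px(img,p0,p1,half=7,n=60,pol=None):
    # strongest gradient across the segment, subpixel robust line
    g=cv2.GaussianBlur(img.astype(np.float32),(0,0),1.0)
    p0,p1=np.array(p0,float),np.array(p1,float);t=(p1-p0)/np.linalg.norm(p1-p0);nn=np.array([-t[1],t[0]])
    s=np.arange(-half,half+.01,.25);pts=[]
    for a in np.linspace(.03,.97,n):
        q=p0+a*(p1-p0)+s[:,None]*nn
        v=cv2.remap(g,q[:,0].astype(np.float32)[None],q[:,1].astype(np.float32)[None],cv2.INTER_LINEAR)[0]
        d=np.gradient(v); d=np.abs(d) if pol is None else d*pol
        pts.append(q[np.argmax(d)])
    pts=np.array(pts)
    for _ in range(4):
        vx,vy,x,y=cv2.fitLine(pts.astype(np.float32),cv2.DIST_HUBER,0,.01,.01).ravel()
        r=(pts-[x,y])@np.array([-vy,vx]); pts2=pts[np.abs(r)<max(1.0,2*np.median(np.abs(r)))]
        if len(pts2)==len(pts):break
        pts=pts2
    L=lambda p:np.array([x,y])+((p-[x,y])@np.array([vx,vy]))*np.array([vx,vy])
    return L(p0),L(p1),len(pts),np.abs(r).mean()
def show(cam,name,p0,p1,z,ch=None,**k):
    f=np.load(cam+"0.npz");i=info(cam);im=f['p'].astype(np.float32); im=im.mean(-1) if ch is None else ch(im)
    a,b,n,e=edge_px(im,p0,p1,**k); w=rays([a,b],i['intrinsics'],i['camera_from_world'],z)
    d=w[1]-w[0]; print(f"{cam:6s}{name:22s} n{n} e{e:.2f} px",a,b,"->",w[0,:2],w[1,:2],"len %.0f ang %.2f"%(np.hypot(*d[:2]),np.degrees(np.arctan2(d[1],d[0]))))
rb=lambda im:im[...,0]-im[...,2]
S=lambda x,y:(x/1.5+150,y/1.5+80)
C=lambda x,y:(x/2.4+170,y/2.4+130)
zb=16;zc=13
show("side","board left edge",S(97,276),S(262,227),zb)
show("side","board right-x edge",S(267,228),S(372,428),zb)
show("side","board near edge",S(190,505),S(370,435),zb)
show("side","stop/cart line",S(45,87),S(198,54),zc,ch=rb,half=5)
show("side","stop top inner",S(45,76),S(198,44),zc+26,half=5)
show("side","cart near edge",S(45,220),S(240,165),zc-6)
show("scene","board left edge",C(341,130),C(378,278),zb)
show("scene","board far-x edge",C(50,330),C(375,285),zb)
show("scene","stop/cart line",C(625,40),C(740,250),zc,ch=rb,half=5)
show("scene","cart near edge",C(430,75),C(508,290),zc-6,half=5)
show("scene","panel left",C(294,164),C(322,250),34,ch=rb)
show("scene","panel right",C(88,200),C(107,292),34,ch=rb)
show("scene","panel farx top",C(112,296),C(318,258),34,ch=rb)
show("scene","panel nearx top",C(90,196),C(288,162),34,ch=rb)
E
```

```text
side  board left edge        n60 e0.25 px [214.1 262.3] [323.3 227.2] -> [299.9  29.8] [588.1  30.4] len 288 ang 0.12
side  board right-x edge     n34 e0.97 px [336.3 229.1] [385.6 369.7] -> [615.9  12. ] [ 553.5 -385.9] len 403 ang -98.93
side  board near edge        n60 e0.15 px [275.9 414.7] [395.6 367.2] -> [ 303.  -388.9] [ 575.8 -388.9] len 273 ang -0.00
side  stop/cart line         n49 e1.02 px [179.1 133. ] [281.9 115.2] -> [343.2 524.2] [648.3 485.2] len 308 ang -7.28
side  stop top inner         n34 e0.78 px [179.  122.2] [282.  109.7] -> [351.1 539.5] [647.4 478.9] len 303 ang -11.56
side  cart near edge         n45 e0.24 px [181.9 233.1] [311.2 193.9] -> [252.7 157.1] [607.4 157.2] len 355 ang 0.02
scene board left edge        n59 e0.28 px [311.1 184.4] [328.  245.7] -> [307.1  32.5] [585.   29.4] len 278 ang -0.65
scene board far-x edge       n31 e0.18 px [191.3 270.7] [326.5 250.1] -> [ 600.1 -381.9] [601.2  20.9] len 403 ang 89.85
scene stop/cart line         n60 e0.18 px [432.4 145.6] [479.6 233.5] -> [189.  501.7] [627.2 501.6] len 438 ang -0.01
scene cart near edge         n40 e0.36 px [345.4 162.8] [381.2 251. ] -> [212.  173.9] [630.5 184.2] len 419 ang 1.42
scene panel left             n34 e0.20 px [293.2 198.1] [306.  233.5] -> [378.3 -40.6] [538.7 -29.6] len 161 ang 3.92
scene panel right            n41 e0.62 px [203.5 214.4] [215.5 251.4] -> [ 394.5 -329.2] [ 555.7 -305.7] len 163 ang 8.29
scene panel farx top         n59 e0.25 px [217.3 256.4] [302.8 239. ] -> [ 576.2 -302.2] [558.8 -43.3] len 259 ang 93.83
scene panel nearx top        n40 e0.29 px [207.3 210.4] [289.9 196.6] -> [ 379.1 -316.2] [369.4 -50. ] len 266 ang 92.09
```

```bash
python3 - <<'E'
from h import *
W=np.load("sideW.npy");p=np.load("side0.npz")['p'].astype(int)
red=(p[...,0]-p[...,2]>40)
m=(W[...,1]>440)&(W[...,1]<560)&(W[...,0]>300)&(W[...,0]<660)&(W[...,2]>-20)&(W[...,2]<60)
for z0 in range(10,48,4):
    k=m&red&(W[...,2]>z0)&(W[...,2]<z0+4)
    if k.sum()>5: print(z0,k.sum(),np.percentile(W[k][:,1],[5,50,95]))
# columns: row profile
i=info("side")
for u in (190,210,230,250,270):
    rows=range(95,150)
    w=rays([(u,v) for v in rows],i['intrinsics'],i['camera_from_world'],13)
    print(u,[(v,int(p[v,u,0]-p[v,u,2]),int(w[j,1]),int(W[v,u,2])) for j,v in enumerate(rows) if 105<=v<=140][::2])
# near cart edge
for x0 in (400,500,600):
    k=(W[...,0]>x0)&(W[...,0]<x0+40)&(W[...,1]>100)&(W[...,1]<240)&(W[...,2]>-60)&(W[...,2]<30)
    w=W[k]; 
    for y0 in range(140,220,6):
        q=w[(w[:,1]>y0)&(w[:,1]<=y0+6)]
        if len(q): print(x0,y0,len(q),np.median(q[:,2]).round(1),end=' | ')
    print()
cv2.imwrite("pics/stopz.png",cv2.resize(cv2.imread("pics/side0.png")[90:250,165:330],None,fx=4.5,fy=3.7,interpolation=cv2.INTER_CUBIC))
E
```

```text
30 32 [491.7 504.6 519.2]
34 222 [487.1 499.9 514.4]
38 359 [483.6 496.7 510.6]
42 122 [480.9 492.8 506.1]
46 7 [480.3 496.1 501.7]
190 [(105, 12, 636, -737), (107, 12, 627, -751), (109, 12, 618, -750), (111, 13, 609, -752), (113, 13, 599, -744), (115, 10, 590, -743), (117, 8, 581, -403), (119, 6, 573, -419), (121, 1, 564, -440), (123, -2, 555, -435), (125, 56, 546, -438), (127, 92, 537, 46), (129, 93, 529, 40), (131, 93, 520, 41), (133, 36, 512, 37), (135, 35, 503, 29), (137, 35, 495, 25), (139, 2, 486, 16)]
210 [(105, 1, 613, -360), (107, -2, 604, -378), (109, 1, 595, -390), (111, 1, 586, -403), (113, -1, 577, -416), (115, 2, 568, -433), (117, -2, 559, -450), (119, 8, 550, -458), (121, 99, 541, 39), (123, 91, 532, 38), (125, 97, 524, 40), (127, 60, 515, 35), (129, 37, 506, 29), (131, 34, 498, 21), (133, 21, 490, 14), (135, -1, 481, 17), (137, -2, 473, 11), (139, 0, 464, 15)]
230 [(105, 0, 590, -317), (107, -1, 581, -337), (109, 0, 572, -335), (111, 0, 563, -347), (113, 2, 554, -363), (115, 61, 545, -370), (117, 95, 536, 40), (119, 100, 527, 39), (121, 85, 519, 41), (123, 36, 510, 3
[... 701 characters left out ...]
 15), (123, -1, 465, 11), (125, -1, 456, 10), (127, -2, 448, 12), (129, -1, 439, 12), (131, -1, 431, 12), (133, -3, 423, 17), (135, -3, 415, 15), (137, -2, 406, 11), (139, 0, 398, 16)]
400 164 1 3.0 | 400 170 36 3.9 | 400 176 56 8.9 | 400 182 24 12.8 | 400 188 29 12.4 | 400 194 26 13.1 | 400 200 25 13.4 | 400 206 27 12.1 | 400 212 51 7.7 | 400 218 23 11.2 | 
500 164 2 12.9 | 500 170 31 5.5 | 500 176 50 7.6 | 500 182 26 12.2 | 500 188 23 12.5 | 500 194 29 13.5 | 500 200 27 14.0 | 500 206 32 13.1 | 500 212 50 -50.6 | 500 218 27 13.7 | 
600 170 30 4.9 | 600 176 46 6.6 | 600 182 28 11.7 | 600 188 28 13.1 | 600 194 24 12.8 | 600 200 26 13.3 | 600 206 63 -45.3 | 600 212 33 11.4 | 600 218 25 13.6 |
```

View pics/stopz.png

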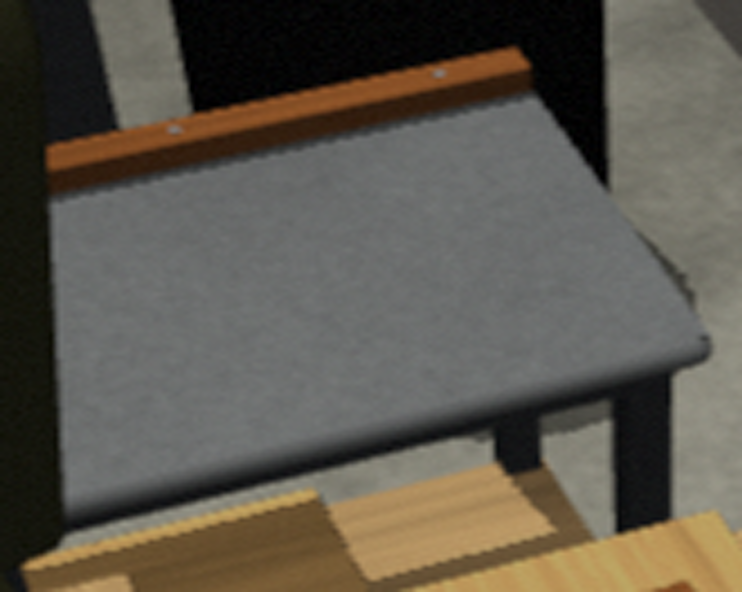

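Taken together: board left edge y≈30, top z≈16, yaw 0. Stop face y≈489, cart near edge ≈179, cart top ≈13. So the gap is ≈149, which fits the given ranges. Panel must turn −4.35° and travel about 528 mm. 

Plan: hold the pad crosswise. Push at the tail until the panel bridges the gap, re-place the pad at the nose, then push on to the stop. First I move above the pad.

Request:
play_rows(commands=[{"x":0.02,"y":-0.008,"grip":1},{"x":0.04,"y":-0.0155},{"x":0.042,"y":-0.016},{"x":0.042,"y":-0.016},{"x":0.042,"y":-0.016},{"x":0.042,"y":-0.016},{"x":0.042,"y":-0.016},{"x":0.042,"y":-0.016},{"x":0.042,"y":-0.016},{"x":0.042,"y":-0.016},{"x":0.042,"y":-0.016},{"x":0.042,"y":-0.016},{"x":0.042,"y":-0.016},{"x":0.042,"y":-0.016},{"x":0.03,"y":-0.012},{"x":0.01,"y":-0.006},{},{}])

```text
$.commands[0]: bad value
```

Request:
play_rows(commands=[{"wz":-9.8},{"wz":-9.8},{"wz":-9.8},{"wz":-9.8},{"wz":-9.8},{"wz":-9.8},{"wz":-9.8},{"wz":-9.6},{}])

```text
$.commands[0]: bad value
```

```bash
python3 - <<'E'
from h import *
from cell import manip
s=manip.read_state();print(s['clock'],s['eef_pos'],np.degrees(s['eef_rot']),s['joints'],s['wrist_force'])
p,d=manip.camera("wrist"); cv2.imwrite("pics/w1.png",p[:,:,::-1]); np.savez("w1.npz",p=p,d=d,pos=s['eef_pos'],rot=s['eef_rot'])
E
```

```text
0.15 [ 177.5 -520.3  205. ] [-179.9   -0.    18.8] [-1.3  0.3  1.5 -0.   1.3 -0.1] [-0.2 -0.3  0.5]
```

View pics/w1.png

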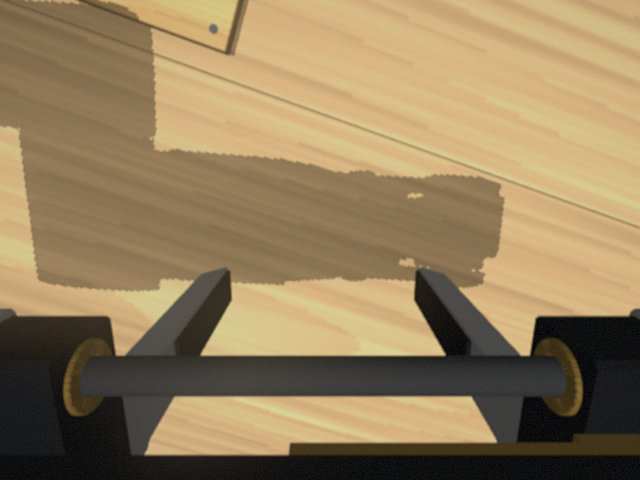

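The arm hasn't moved. It seems every row must carry all seven keys.

Request:
play_rows(commands=[{"x":0.02,"y":-0.008,"z":0,"wx":0,"wy":0,"wz":0,"grip":1},{"x":0.04,"y":-0.0155,"z":0,"wx":0,"wy":0,"wz":0,"grip":1},{"x":0.042,"y":-0.016,"z":0,"wx":0,"wy":0,"wz":0,"grip":1},{"x":0.042,"y":-0.016,"z":0,"wx":0,"wy":0,"wz":0,"grip":1},{"x":0.042,"y":-0.016,"z":0,"wx":0,"wy":0,"wz":0,"grip":1},{"x":0.042,"y":-0.016,"z":0,"wx":0,"wy":0,"wz":0,"grip":1},{"x":0.042,"y":-0.016,"z":0,"wx":0,"wy":0,"wz":0,"grip":1},{"x":0.042,"y":-0.016,"z":0,"wx":0,"wy":0,"wz":0,"grip":1},{"x":0.042,"y":-0.016,"z":0,"wx":0,"wy":0,"wz":0,"grip":1},{"x":0.042,"y":-0.016,"z":0,"wx":0,"wy":0,"wz":0,"grip":1},{"x":0.042,"y":-0.016,"z":0,"wx":0,"wy":0,"wz":0,"grip":1},{"x":0.042,"y":-0.016,"z":0,"wx":0,"wy":0,"wz":0,"grip":1},{"x":0.042,"y":-0.016,"z":0,"wx":0,"wy":0,"wz":0,"grip":1},{"x":0.042,"y":-0.016,"z":0,"wx":0,"wy":0,"wz":0,"grip":1},{"x":0.03,"y":-0.012,"z":0,"wx":0,"wy":0,"wz":0,"grip":1},{"x":0.01,"y":-0.006,"z":0,"wx":0,"wy":0,"wz":0,"grip":1},{"x":0,"y":0,"z":0,"wx":0,"wy":0,"wz":0,"grip":1}])

```text
clock: 2.33
eef_pos: [673.6, -103.9, 205.2]
eef_rot: [-3.141, 0.0, 0.33]
wrist_force: [-0.3, -0.1, -0.2]
finger_gap: 94.1
```

Request:
play_rows(commands=[{"x":0,"y":0,"z":0,"wx":0,"wy":0,"wz":-9.8,"grip":1},{"x":0,"y":0,"z":0,"wx":0,"wy":0,"wz":-9.8,"grip":1},{"x":0,"y":0,"z":0,"wx":0,"wy":0,"wz":-9.8,"grip":1},{"x":0,"y":0,"z":0,"wx":0,"wy":0,"wz":-9.8,"grip":1},{"x":0,"y":0,"z":0,"wx":0,"wy":0,"wz":-9.8,"grip":1},{"x":0,"y":0,"z":0,"wx":0,"wy":0,"wz":-9.8,"grip":1},{"x":0,"y":0,"z":0,"wx":0,"wy":0,"wz":-9.8,"grip":1},{"x":0,"y":0,"z":0,"wx":0,"wy":0,"wz":-9.6,"grip":1},{"x":0,"y":0,"z":0,"wx":0,"wy":0,"wz":0,"grip":1}])

```text
clock: 3.45
eef_pos: [673.2, -105.4, 205.9]
eef_rot: [3.141, 0.0, 1.691]
wrist_force: [-0.6, 0.0, -0.7]
finger_gap: 94.1
```

```bash
cat > look.py <<'E'
import sys
from h import *
from cell import manip
def st():
    s=manip.read_state();print("t%.2f"%s['clock'],s['eef_pos'],np.degrees(s['eef_rot']),"q",s['joints'].round(2),"F",s['wrist_force'],"M",s['moment'].round(2),"gap %.1f"%s['finger_gap']); return s
def shot(cam,tag):
    s=st();p,d=manip.camera(cam);cv2.imwrite(f"pics/{tag}.png",p[:,:,::-1]);np.savez(tag+".npz",p=p,d=d,pos=s['eef_pos'],rot=s['eef_rot'])
if __name__=="__main__": shot(sys.argv[1],sys.argv[2])
E
python3 look.py wrist w2
```

```text
t3.45 [ 673.2 -105.4  205.9] [180.    0.   96.9] q [-0.2  0.6  1.1 -0.   1.4 -0.3] F [-0.6  0.  -0.7] M [-0.  -0.1  0. ] gap 94.1
```

View pics/w2.png

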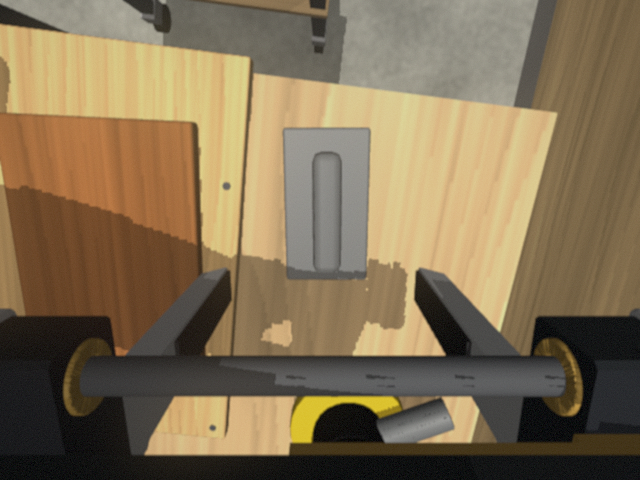

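The pad fills (284–370, 128–278), with the bar around (327,213), and is nearly aligned with the tool. I measure it by rays.

```bash
cat >> h.py <<'E'
from scipy.spatial.transform import Rotation as Ro
def wcfw(f):
    i=info("wrist");T=np.eye(4);T[:3,:3]=Ro.from_euler('xyz',f['rot']).as_matrix();T[:3,3]=f['pos']
    return i['intrinsics'],np.linalg.inv(T@i['tool_from_camera'])
E
python3 - <<'E'
from h import *
f=np.load("w2.npz");K,C=wcfw(f);W=cloud(f['d'],K,C);p=f['p'].astype(int)
m=(W[...,2]>10)&(W[...,2]<75)&(W[...,0]>600)&(W[...,0]<780)&(W[...,1]>-220)&(W[...,1]<20)&(p.max(-1)-p.min(-1)<22)
m=cv2.morphologyEx(m.astype(np.uint8),cv2.MORPH_OPEN,np.ones((3,3)))
cs,_=cv2.findContours(m,cv2.RETR_EXTERNAL,cv2.CHAIN_APPROX_NONE);c=max(cs,key=cv2.contourArea)
print(cv2.boundingRect(c),cv2.minAreaRect(rays(c[:,0],K,C,18)[:,:2].astype(np.float32)))
b=(m>0)&(W[...,2]>52);print("bar",cv2.minAreaRect(W[b][:,:2].astype(np.float32)),np.median(W[b],0))
# panel visible right edge and board edge sanity
print(rays([(250,58)],K,C,16),rays([(197,125)],K,C,34))
E
```

```text
(284, 128, 86, 151) ((675.3926391601562, -97.38693237304688), (81.65384674072266, 150.58609008789062), 7.008805751800537)
bar ((675.496826171875, -96.76870727539062), (25.89488410949707, 107.31087493896484), 7.398871421813965) [675.  -92.9  60.8]
[[589.9  29.7  16. ]] [[550.2 -34.7  34. ]]
```

Request:
play_rows(commands=[{"x":0.0077,"y":0.003,"z":0.02,"wx":0,"wy":0,"wz":0,"grip":1},{"x":0,"y":0,"z":0.035,"wx":0,"wy":0,"wz":0,"grip":1},{"x":0,"y":0,"z":0.04,"wx":0,"wy":0,"wz":0,"grip":1},{"x":0,"y":0,"z":0.035,"wx":0,"wy":0,"wz":0,"grip":1},{"x":0,"y":0,"z":0.025,"wx":0,"wy":0,"wz":0,"grip":1},{"x":0,"y":0,"z":0.015,"wx":0,"wy":0,"wz":0,"grip":1},{"x":0,"y":0,"z":0.01,"wx":0,"wy":0,"wz":0,"grip":1},{"x":0,"y":0,"z":0,"wx":0,"wy":0,"wz":0,"grip":1}])

```text
clock: 4.5
eef_pos: [675.8, -96.6, 25.4]
eef_rot: [-3.141, -0.0, 1.693]
wrist_force: [-0.3, 0.1, 1.2]
finger_gap: 94.3
```

Request:
play_rows(commands=[{"x":0,"y":0,"z":0,"wx":0,"wy":0,"wz":0,"grip":0.3},{"x":0,"y":0,"z":0,"wx":0,"wy":0,"wz":0,"grip":0.3},{"x":0,"y":0,"z":0,"wx":0,"wy":0,"wz":0,"grip":0.3},{"x":0,"y":0,"z":0,"wx":0,"wy":0,"wz":0,"grip":0},{"x":0,"y":0,"z":0,"wx":0,"wy":0,"wz":0,"grip":0},{"x":0,"y":0,"z":0,"wx":0,"wy":0,"wz":0,"grip":0},{"x":0,"y":0,"z":0,"wx":0,"wy":0,"wz":0,"grip":0}], squeeze=50)

```text
clock: 5.38
eef_pos: [675.9, -96.5, 25.4]
eef_rot: [3.142, 0.0, 1.694]
wrist_force: [0.5, -0.2, 1.1]
finger_gap: 27.1
```

```bash
python3 look.py side s2
```

```text
t5.38 [675.9 -96.5  25.4] [180.   0.  97.] q [-0.2  0.8  1.2 -0.   1.1 -0.3] F [ 0.5 -0.2  1.1] M [-0.  -0.1  0.1] gap 27.1
```

Gripped, with a 27 mm opening on the 26 mm bar. I lift, turn the pad crosswise and check the panel pose once more from the wrist image.

Request:
play_rows(commands=[{"x":0,"y":0,"z":-0.01,"wx":0,"wy":0,"wz":0,"grip":0},{"x":0,"y":0,"z":-0.025,"wx":0,"wy":0,"wz":0,"grip":0},{"x":0,"y":0,"z":-0.03,"wx":0,"wy":0,"wz":0,"grip":0},{"x":0,"y":0,"z":-0.025,"wx":0,"wy":0,"wz":0,"grip":0},{"x":0,"y":0,"z":-0.01,"wx":0,"wy":0,"wz":0,"grip":0},{"x":0,"y":0,"z":0,"wx":0,"wy":0,"wz":-9.7,"grip":0},{"x":0,"y":0,"z":0,"wx":0,"wy":0,"wz":-9.7,"grip":0},{"x":0,"y":0,"z":0,"wx":0,"wy":0,"wz":-9.7,"grip":0},{"x":0,"y":0,"z":0,"wx":0,"wy":0,"wz":-9.7,"grip":0},{"x":0,"y":0,"z":0,"wx":0,"wy":0,"wz":-9.7,"grip":0},{"x":0,"y":0,"z":0,"wx":0,"wy":0,"wz":-9.7,"grip":0},{"x":0,"y":0,"z":0,"wx":0,"wy":0,"wz":-9.7,"grip":0},{"x":0,"y":0,"z":0,"wx":0,"wy":0,"wz":-9.7,"grip":0},{"x":0,"y":0,"z":0,"wx":0,"wy":0,"wz":-9.7,"grip":0},{"x":0,"y":0,"z":0,"wx":0,"wy":0,"wz":0,"grip":0}])

```text
clock: 7.3
eef_pos: [675.6, -96.4, 124.7]
eef_rot: [3.141, -0.001, -3.067]
wrist_force: [0.7, 0.6, -2.5]
finger_gap: 25.6
```

```bash
python3 look.py wrist w3; python3 - <<'E'
from h import *
f=np.load("w2.npz");K,C=wcfw(f);p=f['p'].astype(int)
m=((p[...,0]-p[...,2]>50)&(p[...,1]<p[...,0]*0.70)).astype(np.uint8)
m=cv2.morphologyEx(m,cv2.MORPH_OPEN,np.ones((3,3)))
pts=[]
for v in range(135,260,3):
    u=np.where(m[v,100:240])[0]; 
    if len(u): pts.append((100+u.max()+.5,v))
w=rays(pts,K,C,34)[:,:2]; vx,vy,x,y=cv2.fitLine(w.astype(np.float32),cv2.DIST_HUBER,0,.01,.01).ravel()
print("right edge at y=-100: x=",x+(-100-y)*vx/vy,"ang",np.degrees(np.arctan2(vy,vx)))
pts=[]
for u in range(20,180,4):
    v=np.where(m[90:150,u])[0]
    if len(v): pts.append((u,90+v.min()-.5))
w=rays(pts,K,C,34)[:,:2]; vx,vy,x,y=cv2.fitLine(w.astype(np.float32),cv2.DIST_HUBER,0,.01,.01).ravel()
print("front edge at x=480: y=",y+(480-x)*vy/vx,"ang",np.degrees(np.arctan2(vy,vx)))
E
```

```text
t7.30 [675.6 -96.4 124.7] [ 180.    -0.1 -175.7] q [-0.2  0.7  1.2 -0.   1.3 -1.8] F [ 0.7  0.6 -2.5] M [ 0.1 -0.1 -0. ] gap 25.6
right edge at y=-100: x= 550.6216 ang -84.99482
front edge at x=480: y= -37.59537 ang 4.2672415
```

View pics/w3.png

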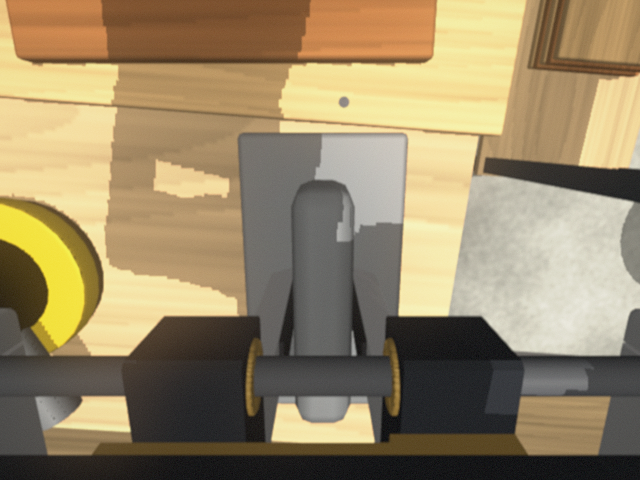

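Wrist and side views agree on the panel within 2 mm. I move over its tail and come down close.

Request:
play_rows(commands=[{"x":0.015,"y":-0.011,"z":0,"wx":0,"wy":0,"wz":0,"grip":0},{"x":0.03,"y":-0.0225,"z":0,"wx":0,"wy":0,"wz":0,"grip":0},{"x":0.04,"y":-0.03,"z":0,"wx":0,"wy":0,"wz":0,"grip":0},{"x":0.04,"y":-0.03,"z":0,"wx":0,"wy":0,"wz":0,"grip":0},{"x":0.04,"y":-0.03,"z":0,"wx":0,"wy":0,"wz":0,"grip":0},{"x":0.03,"y":-0.0225,"z":0,"wx":0,"wy":0,"wz":0,"grip":0},{"x":0.015,"y":-0.0115,"z":0,"wx":0,"wy":0,"wz":0,"grip":0},{"x":0.0053,"y":-0.0039,"z":0.01,"wx":0,"wy":0,"wz":0,"grip":0},{"x":0,"y":0,"z":0.02,"wx":0,"wy":0,"wz":0,"grip":0},{"x":0,"y":0,"z":0.018,"wx":0,"wy":0,"wz":0,"grip":0},{"x":0,"y":0,"z":0.01,"wx":0,"wy":0,"wz":0,"grip":0},{"x":0,"y":0,"z":0.004,"wx":0,"wy":0,"wz":0,"grip":0},{"x":0,"y":0,"z":0,"wx":0,"wy":0,"wz":0,"grip":0}])

```text
clock: 8.98
eef_pos: [473.6, -273.7, 63.5]
eef_rot: [-3.142, 0.0, -3.066]
wrist_force: [-1.0, 0.6, -2.5]
finger_gap: 25.6
```

```bash
python3 look.py side s3
```

```text
t8.97 [ 473.6 -273.7   63.5] [-180.     0.  -175.7] q [-0.6  0.5  1.7 -0.   1.  -2.2] F [-1.   0.6 -2.5] M [ 0.1 -0.1  0. ] gap 25.6
```

View pics/s3.png

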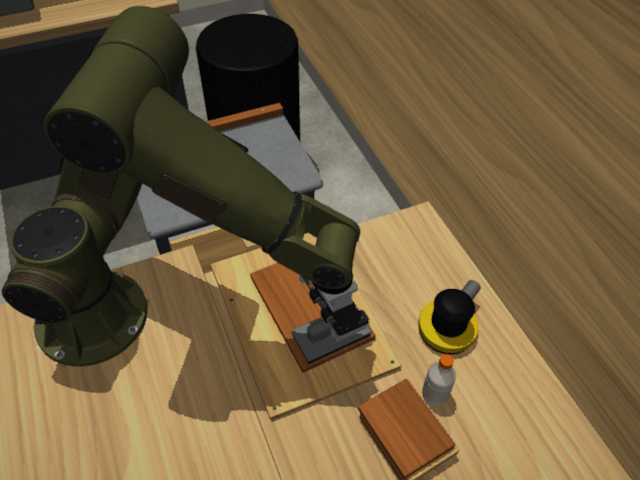

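The pad hovers over the panel tail near (333,335), aligned. I come down in small steps and watch the force.

Request:
play_rows(commands=[{"x":0,"y":0,"z":0.002,"wx":0,"wy":0,"wz":0,"grip":0},{"x":0,"y":0,"z":0.001,"wx":0,"wy":0,"wz":0,"grip":0},{"x":0,"y":0,"z":0,"wx":0,"wy":0,"wz":0,"grip":0}])

```text
clock: 9.4
eef_pos: [473.4, -273.7, 60.5]
eef_rot: [-3.142, 0.0, -3.066]
wrist_force: [-0.3, -0.2, -3.2]
finger_gap: 25.7
```

Request:
play_rows(commands=[{"x":0,"y":0,"z":0.0005,"wx":0,"wy":0,"wz":0,"grip":0},{"x":0,"y":0,"z":0,"wx":0,"wy":0,"wz":0,"grip":0}])

```text
clock: 9.65
eef_pos: [473.4, -273.8, 59.9]
eef_rot: [-3.142, 0.0, -3.066]
wrist_force: [0.1, 0.6, -3.3]
finger_gap: 25.8
```

Request:
play_rows(commands=[{"x":0,"y":0,"z":0.0005,"wx":0,"wy":0,"wz":0,"grip":0},{"x":0,"y":0,"z":0,"wx":0,"wy":0,"wz":0,"grip":0}])

```text
clock: 9.9
eef_pos: [473.4, -273.7, 59.5]
eef_rot: [-3.142, 0.0, -3.066]
wrist_force: [0.3, 0.5, -2.6]
finger_gap: 26.1
```

Request:
play_rows(commands=[{"x":0,"y":0,"z":0.0004,"wx":0,"wy":0,"wz":0,"grip":0},{"x":0,"y":0,"z":0,"wx":0,"wy":0,"wz":0,"grip":0}])

```text
clock: 10.15
eef_pos: [473.4, -273.7, 59.2]
eef_rot: [-3.142, 0.0, -3.066]
wrist_force: [-0.9, 1.8, 0.8]
finger_gap: 25.7
```

Request:
play_rows(commands=[{"x":0,"y":0,"z":0.0005,"wx":0,"wy":0,"wz":0,"grip":0},{"x":0,"y":0,"z":0,"wx":0,"wy":0,"wz":0,"grip":0}])

```text
clock: 10.4
eef_pos: [473.5, -273.8, 58.9]
eef_rot: [-3.141, 0.0, -3.066]
wrist_force: [-1.4, 1.4, 4.3]
finger_gap: 25.4
```

```bash
python3 -c "
from look import *
for _ in range(2): st()"
```

```text
t10.40 [ 473.5 -273.8   58.9] [-180.     0.  -175.7] q [-0.6  0.5  1.7  0.   1.  -2.2] F [-1.4  1.4  4.3] M [0.5 0.3 0.1] gap 25.4
t10.40 [ 473.5 -273.8   58.9] [-180.     0.  -175.7] q [-0.6  0.5  1.7  0.   1.  -2.2] F [-1.4  1.4  4.3] M [0.5 0.3 0.1] gap 25.4
```

Request:
play_rows(commands=[{"x":0,"y":0,"z":0.0002,"wx":0,"wy":0,"wz":0,"grip":0},{"x":0,"y":0.001,"z":0,"wx":0,"wy":0,"wz":0,"grip":0},{"x":0,"y":0.0025,"z":0,"wx":0,"wy":0,"wz":0.15,"grip":0},{"x":0,"y":0.004,"z":0,"wx":0,"wy":0,"wz":0.2,"grip":0},{"x":0,"y":0.0055,"z":0,"wx":0,"wy":0,"wz":0.2,"grip":0},{"x":0,"y":0.007,"z":0,"wx":0,"wy":0,"wz":0.2,"grip":0}])

```text
clock: 11.15
eef_pos: [472.4, -254.1, 58.9]
eef_rot: [-3.14, 0.001, -3.079]
wrist_force: [-0.2, -3.0, 5.8]
finger_gap: 25.8
```

Request:
play_rows(commands=[{"x":0,"y":0.007,"z":0,"wx":0,"wy":0,"wz":0.2,"grip":0},{"x":0,"y":0.007,"z":0,"wx":0,"wy":0,"wz":0.2,"grip":0},{"x":0,"y":0.007,"z":0,"wx":0,"wy":0,"wz":0.2,"grip":0},{"x":0,"y":0.007,"z":0,"wx":0,"wy":0,"wz":0.2,"grip":0}])

```text
clock: 11.65
eef_pos: [470.8, -226.0, 58.8]
eef_rot: [-3.14, 0.001, -3.093]
wrist_force: [0.5, -2.6, 5.6]
finger_gap: 25.9
```

```bash
python3 -c "
from look import *
st()"
```

```text
t11.65 [ 470.8 -226.    58.8] [-179.9    0.1 -177.2] q [-0.5  0.4  1.7 -0.   1.  -2.1] F [ 0.5 -2.6  5.6] M [-0.4 -0.   0.1] gap 25.9
```

Drag is about 2.7 N at ≈8.5 N of press, so the panel is going along. I carry on.

Request:
play_rows(commands=[{"x":0,"y":0.008,"z":0,"wx":0,"wy":0,"wz":0.2,"grip":0},{"x":0,"y":0.008,"z":0,"wx":0,"wy":0,"wz":0.2,"grip":0},{"x":0,"y":0.008,"z":0,"wx":0,"wy":0,"wz":0.2,"grip":0},{"x":0,"y":0.008,"z":0,"wx":0,"wy":0,"wz":0.2,"grip":0},{"x":0,"y":0.008,"z":0,"wx":0,"wy":0,"wz":0.2,"grip":0},{"x":0,"y":0.008,"z":0,"wx":0,"wy":0,"wz":0.2,"grip":0},{"x":0,"y":0.008,"z":0,"wx":0,"wy":0,"wz":0.2,"grip":0},{"x":0,"y":0.008,"z":0,"wx":0,"wy":0,"wz":0.2,"grip":0},{"x":0,"y":0.008,"z":0,"wx":0,"wy":0,"wz":0.2,"grip":0},{"x":0,"y":0.008,"z":0,"wx":0,"wy":0,"wz":0.2,"grip":0},{"x":0,"y":0.008,"z":0,"wx":0,"wy":0,"wz":0.2,"grip":0},{"x":0,"y":0.007,"z":0,"wx":0,"wy":0,"wz":0.2,"grip":0},{"x":0,"y":0.005,"z":0,"wx":0,"wy":0,"wz":0.2,"grip":0},{"x":0,"y":0.003,"z":0,"wx":0,"wy":0,"wz":0.1,"grip":0},{"x":0,"y":0.001,"z":0,"wx":0,"wy":0,"wz":0.1,"grip":0},{"x":0,"y":0,"z":0,"wx":0,"wy":0,"wz":0,"grip":0}])

```text
clock: 13.65
eef_pos: [467.9, -121.9, 58.8]
eef_rot: [-3.141, 0.001, 3.141]
wrist_force: [-0.9, -0.5, 6.1]
finger_gap: 25.4
```

```bash
python3 look.py side s4
```

```text
t13.65 [ 467.9 -121.9   58.8] [-180.     0.1  180. ] q [-0.3  0.3  1.9 -0.   0.9 -1.9] F [-0.9 -0.5  6.1] M [-0.1  0.   0.1] gap 25.4
```

View pics/s4.png

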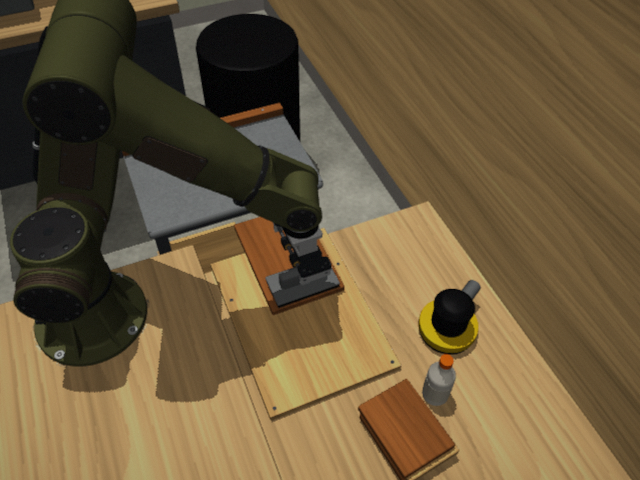

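The panel has moved along with the pad, its tail edge at about (275,310)–(343,288). I check for slip and yaw.

```bash
cat > tail.py <<'E'
import sys
from h import *
f=np.load(sys.argv[1]);z=float(sys.argv[2]);i=info("side");K,C=i['intrinsics'],i['camera_from_world'];p=f['p'].astype(int)
m=((p[...,0]-p[...,2]>45)&(p[...,1]<p[...,0]*0.70)).astype(np.uint8);m[:125]=0
m=cv2.morphologyEx(m,cv2.MORPH_OPEN,np.ones((3,3)))
cs,_=cv2.findContours(m,cv2.RETR_EXTERNAL,cv2.CHAIN_APPROX_NONE)
for c in cs:
    if cv2.contourArea(c)<250: continue
    w=rays(c[:,0],K,C,z)[:,:2].astype(np.float32)
    print("area",cv2.contourArea(c),"bbox",cv2.boundingRect(c),"x %.0f..%.0f y %.0f..%.0f"%(w[:,0].min(),w[:,0].max(),w[:,1].min(),w[:,1].max()))
    for s,nm in [(0,'minx edge')]:
        # left (min x) edge: lowest x per y-bin
        P=[]
        for y0 in np.arange(w[:,1].min()+20,w[:,1].max()-20,8):
            q=w[(w[:,1]>=y0)&(w[:,1]<y0+8)]
            if len(q): P.append(q[q[:,0].argmin()])
        if len(P)>4:
            vx,vy,x,y=cv2.fitLine(np.array(P),cv2.DIST_HUBER,0,.01,.01).ravel();print(nm,"x=%.1f at y=%.0f"%(x,y),"dir deg",np.degrees(np.arctan2(vy,vx)))
E
python3 tail.py s4.npz 34
python3 - <<'E'
import cv2
a=cv2.imread("pics/s4.png")[200:330,210:370];cv2.imwrite("pics/s4z.png",cv2.resize(a,None,fx=4.5,fy=4.5,interpolation=cv2.INTER_CUBIC))
E
```

```text
area 4767.5 bbox (359, 380, 95, 96) x 460..599 y -602..-428
minx edge x=467.2 at y=-506 dir deg -82.80223
area 2308.5 bbox (234, 217, 58, 94) x 375..473 y -167..111
minx edge x=376.0 at y=16 dir deg -89.86048
```

View pics/s4z.png

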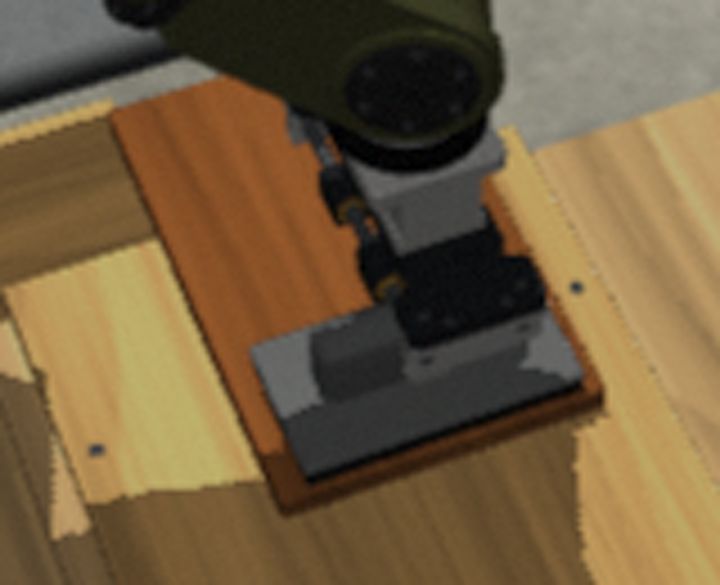

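Yaw ≈0, tail at about −166, no slip. I push on until the nose is over the cart.

Request:
play_rows(commands=[{"x":0,"y":0.0015,"z":0.0001,"wx":0,"wy":0,"wz":0,"grip":0},{"x":0,"y":0.003,"z":0,"wx":0,"wy":0,"wz":0,"grip":0},{"x":0,"y":0.005,"z":0,"wx":0,"wy":0,"wz":0,"grip":0},{"x":0,"y":0.007,"z":0,"wx":0,"wy":0,"wz":0,"grip":0},{"x":0,"y":0.007,"z":0,"wx":0,"wy":0,"wz":0,"grip":0},{"x":0,"y":0.007,"z":0,"wx":0,"wy":0,"wz":0,"grip":0},{"x":0,"y":0.007,"z":0,"wx":0,"wy":0,"wz":0,"grip":0},{"x":0,"y":0.007,"z":0,"wx":0,"wy":0,"wz":0,"grip":0}])

```text
clock: 14.7
eef_pos: [468.0, -77.4, 58.7]
eef_rot: [-3.141, 0.001, 3.141]
wrist_force: [0.2, -2.8, 7.1]
finger_gap: 25.6
```

Request:
play_rows(commands=[{"x":0,"y":0.007,"z":0,"wx":0,"wy":0,"wz":0,"grip":0},{"x":0,"y":0.007,"z":0,"wx":0,"wy":0,"wz":0,"grip":0},{"x":0,"y":0.007,"z":0,"wx":0,"wy":0,"wz":0,"grip":0},{"x":0,"y":0.007,"z":0,"wx":0,"wy":0,"wz":0,"grip":0},{"x":0,"y":0.007,"z":0,"wx":0,"wy":0,"wz":0,"grip":0}])

```text
clock: 15.32
eef_pos: [468.0, -42.4, 58.7]
eef_rot: [-3.141, 0.001, 3.141]
wrist_force: [0.0, -3.0, 6.6]
finger_gap: 25.5
```

Request:
play_rows(commands=[{"x":0,"y":0.007,"z":0,"wx":0,"wy":0,"wz":0,"grip":0},{"x":0,"y":0.007,"z":0,"wx":0,"wy":0,"wz":0,"grip":0},{"x":0,"y":0.007,"z":0,"wx":0,"wy":0,"wz":0,"grip":0},{"x":0,"y":0.007,"z":0,"wx":0,"wy":0,"wz":0,"grip":0},{"x":0,"y":0.007,"z":0,"wx":0,"wy":0,"wz":0,"grip":0}])

```text
clock: 15.95
eef_pos: [468.0, -7.4, 58.7]
eef_rot: [-3.141, 0.001, 3.141]
wrist_force: [0.2, -2.9, 7.1]
finger_gap: 25.6
```

```bash
python3 -c "
from look import *
st()"
```

```text
t15.95 [468.   -7.4  58.7] [-180.     0.1  180. ] q [-0.1  0.3  1.9 -0.   0.9 -1.7] F [ 0.2 -2.9  7.1] M [-0.7  0.   0. ] gap 25.6
```

Stable. I go the last 33 mm of stage 1, slowing down.

Request:
play_rows(commands=[{"x":0,"y":0.006,"z":0,"wx":0,"wy":0,"wz":0,"grip":0},{"x":0,"y":0.006,"z":0,"wx":0,"wy":0,"wz":0,"grip":0},{"x":0,"y":0.006,"z":0,"wx":0,"wy":0,"wz":0,"grip":0},{"x":0,"y":0.005,"z":0,"wx":0,"wy":0,"wz":0,"grip":0},{"x":0,"y":0.004,"z":0,"wx":0,"wy":0,"wz":0,"grip":0},{"x":0,"y":0.003,"z":0,"wx":0,"wy":0,"wz":0,"grip":0},{"x":0,"y":0.002,"z":0,"wx":0,"wy":0,"wz":0,"grip":0},{"x":0,"y":0.001,"z":0,"wx":0,"wy":0,"wz":0,"grip":0},{"x":0,"y":0,"z":0,"wx":0,"wy":0,"wz":0,"grip":0}])

```text
clock: 17.08
eef_pos: [468.2, 25.5, 58.9]
eef_rot: [-3.141, 0.002, -3.142]
wrist_force: [0.2, -2.4, 9.4]
finger_gap: 25.4
```

```bash
python3 look.py side s5; python3 tail.py s5.npz 34
```

```text
t17.07 [468.2  25.5  58.9] [-180.     0.1 -180. ] q [-0.   0.3  1.9 -0.   0.9 -1.6] F [ 0.2 -2.4  9.4] M [-0.8  0.1  0. ] gap 25.4
area 4756.0 bbox (359, 380, 95, 96) x 460..599 y -602..-428
minx edge x=469.4 at y=-523 dir deg -82.80614
area 1892.0 bbox (218, 178, 54, 85) x 375..474 y -19..256
minx edge x=376.4 at y=121 dir deg 89.975784
```

View pics/s5.png

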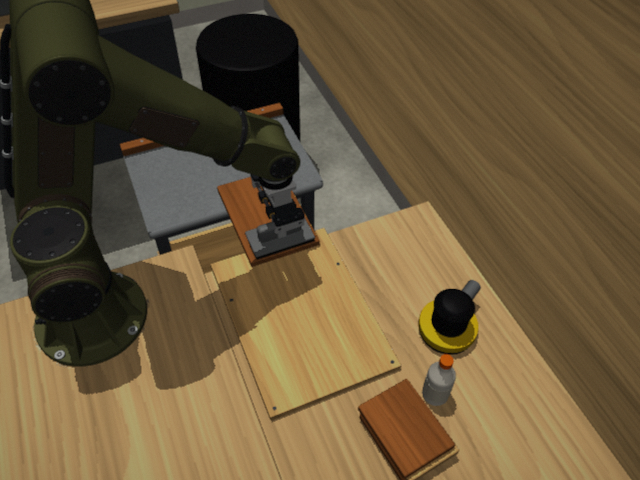

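The panel now bridges the gap: tail y≈−19, nose ≈260, yaw 0. I lift the pad and carry it to the nose end.

Request:
play_rows(commands=[{"x":0,"y":0,"z":-0.001,"wx":0,"wy":0,"wz":0,"grip":0},{"x":0,"y":0,"z":-0.003,"wx":0,"wy":0,"wz":0,"grip":0},{"x":0,"y":0,"z":-0.008,"wx":0,"wy":0,"wz":0,"grip":0},{"x":0,"y":0,"z":-0.012,"wx":0,"wy":0,"wz":0,"grip":0},{"x":0,"y":0.01,"z":-0.004,"wx":0,"wy":0,"wz":0,"grip":0},{"x":0,"y":0.025,"z":0,"wx":0,"wy":0,"wz":0,"grip":0},{"x":0,"y":0.035,"z":0,"wx":0,"wy":0,"wz":0,"grip":0},{"x":0,"y":0.04,"z":0,"wx":0,"wy":0,"wz":0,"grip":0},{"x":0,"y":0.035,"z":0,"wx":0,"wy":0,"wz":0,"grip":0},{"x":0,"y":0.025,"z":0,"wx":0,"wy":0,"wz":0,"grip":0},{"x":0,"y":0.012,"z":0.004,"wx":0,"wy":0,"wz":0,"grip":0},{"x":0,"y":0.006,"z":0.01,"wx":0,"wy":0,"wz":0,"grip":0},{"x":0,"y":0,"z":0.01,"wx":0,"wy":0,"wz":0,"grip":0},{"x":0,"y":0,"z":0,"wx":0,"wy":0,"wz":0,"grip":0}])

```text
clock: 18.88
eef_pos: [467.1, 212.8, 61.1]
eef_rot: [-3.141, -0.002, 3.141]
wrist_force: [-0.1, -0.5, -3.5]
finger_gap: 25.8
```

```bash
python3 look.py side s6; python3 look.py wrist w6
```

```text
t18.88 [467.1 212.8  61.1] [-180.    -0.1  179.9] q [ 0.4  0.4  1.8 -0.   1.  -1.2] F [-0.1 -0.5 -3.5] M [ 0.1 -0.2 -0. ] gap 25.8
t18.93 [467.5 213.   61.8] [-180.    -0.   179.9] q [ 0.4  0.4  1.8 -0.   1.  -1.2] F [ 0.2  0.5 -3.2] M [ 0.1 -0.2  0. ] gap 25.8
```

View pics/s6.png

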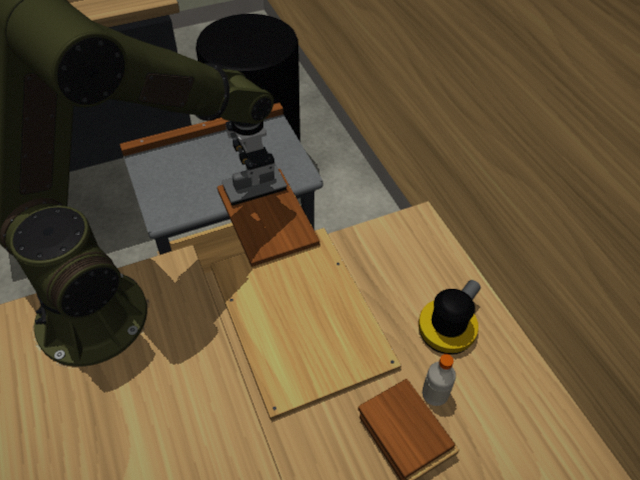

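View pics/w6.png

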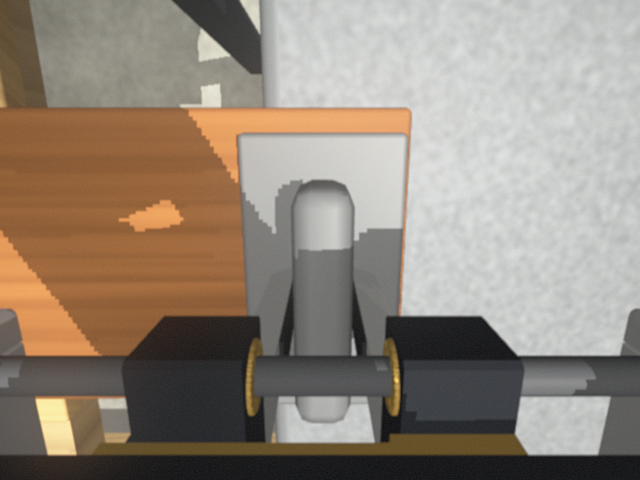

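In the wrist view the panel's nose edge runs at column ~404–411, just past the pad's edge at ~405. I measure the nose and the cart edge.

```bash
python3 tail.py s6.npz 34; python3 - <<'E'
from h import *
f=np.load("w6.npz");K,C=wcfw(f)
print(rays([(411,114),(402,300)],K,C,31.5)[:,:2], "cart",rays([(263,60),(263,100)],K,C,8)[:,:2],"pad",rays([(407,134),(239,134),(400,310)],K,C,54.5)[:,:2])
W=cloud(f['d'],K,C)
for u,v in [(380,122),(300,122),(220,122),(100,120),(100,300),(210,200),(450,120),(500,200),(520,300)]: print((u,v),np.median(W[v-3:v+4,u-3:u+4].reshape(-1,3),0))
E
```

```text
area 4747.0 bbox (359, 380, 96, 96) x 460..599 y -602..-428
minx edge x=467.0 at y=-503 dir deg -82.5494
area 3263.5 bbox (218, 186, 101, 77) x 376..556 y -21..255
minx edge x=378.4 at y=153 dir deg -86.91681
area 533.5 bbox (120, 125, 92, 25) x 173..434 y 490..522
[[381.9 260.3]
 [489.  261. ]] cart [[350.6 178.8]
 [372.4 177.9]] pad [[392.6 253.7]
 [392.6 172.8]
 [484.7 254.9]]
(380, 122) [385.9 244.   30.6]
(300, 122) [385.9 200.9  31.5]
(220, 122) [385.9 158.1  32.1]
(100, 120) [384.9  94.5  33. ]
(100, 300) [488.3  79.3  33.1]
(210, 200) [428.1 149.7  32.3]
(450, 120) [384.  287.7  12.6]
(500, 200) [431.1 322.3  12.3]
(520, 300) [497.7 342.8  12.6]
```

Nose y≈260.5, pad front 254, cart edge ≈178, cart top ≈12.6, with the panel resting slightly tilted on both. Now I come down.

Request:
play_rows(commands=[{"x":0,"y":0,"z":0.002,"wx":0,"wy":0,"wz":0,"grip":0},{"x":0,"y":0,"z":0.0015,"wx":0,"wy":0,"wz":0,"grip":0},{"x":0,"y":0,"z":0,"wx":0,"wy":0,"wz":0,"grip":0}])

```text
clock: 19.35
eef_pos: [467.6, 213.6, 58.7]
eef_rot: [-3.142, -0.0, 3.141]
wrist_force: [0.2, 0.4, -3.5]
finger_gap: 25.7
```

Request:
play_rows(commands=[{"x":0,"y":0,"z":0.0005,"wx":0,"wy":0,"wz":0,"grip":0},{"x":0,"y":0,"z":0.0005,"wx":0,"wy":0,"wz":0,"grip":0},{"x":0,"y":0,"z":0,"wx":0,"wy":0,"wz":0,"grip":0}])

```text
clock: 19.73
eef_pos: [467.6, 213.6, 57.7]
eef_rot: [-3.142, -0.0, 3.141]
wrist_force: [-0.7, -0.6, -1.7]
finger_gap: 25.5
```

Request:
play_rows(commands=[{"x":0,"y":0,"z":0.0005,"wx":0,"wy":0,"wz":0,"grip":0},{"x":0,"y":0,"z":0,"wx":0,"wy":0,"wz":0,"grip":0}])

```text
clock: 19.98
eef_pos: [467.6, 213.7, 57.4]
eef_rot: [3.142, 0.0, 3.141]
wrist_force: [0.1, 0.6, 0.6]
finger_gap: 25.8
```

Request:
play_rows(commands=[{"x":0,"y":0,"z":0.0005,"wx":0,"wy":0,"wz":0,"grip":0},{"x":0,"y":0,"z":0,"wx":0,"wy":0,"wz":0,"grip":0}])

```text
clock: 20.23
eef_pos: [467.7, 213.7, 57.0]
eef_rot: [3.141, 0.0, 3.141]
wrist_force: [-3.0, -0.6, 3.8]
finger_gap: 25.6
```

Request:
play_rows(commands=[{"x":0,"y":0,"z":0.0004,"wx":0,"wy":0,"wz":0,"grip":0},{"x":0,"y":0,"z":0,"wx":0,"wy":0,"wz":0,"grip":0}])

```text
clock: 20.48
eef_pos: [467.8, 213.7, 56.7]
eef_rot: [3.141, 0.001, 3.142]
wrist_force: [-2.6, -0.1, 6.4]
finger_gap: 25.9
```

Press ≈9.5 N. I start stage 2, lowering slightly as the panel flattens and checking force often.

Request:
play_rows(commands=[{"x":0,"y":0.001,"z":0.0001,"wx":0,"wy":0,"wz":0,"grip":0},{"x":0,"y":0.0025,"z":0,"wx":0,"wy":0,"wz":0,"grip":0},{"x":0,"y":0.004,"z":0,"wx":0,"wy":0,"wz":0,"grip":0},{"x":0,"y":0.006,"z":0,"wx":0,"wy":0,"wz":0,"grip":0},{"x":0,"y":0.006,"z":0,"wx":0,"wy":0,"wz":0,"grip":0}])

```text
clock: 21.1
eef_pos: [468.1, 233.0, 56.7]
eef_rot: [-3.141, 0.001, 3.141]
wrist_force: [0.8, -3.7, 6.2]
finger_gap: 25.6
```

Request:
play_rows(commands=[{"x":0,"y":0.006,"z":0.0001,"wx":0,"wy":0,"wz":0,"grip":0},{"x":0,"y":0.006,"z":0,"wx":0,"wy":0,"wz":0,"grip":0},{"x":0,"y":0.006,"z":0,"wx":0,"wy":0,"wz":0,"grip":0}])

```text
clock: 21.48
eef_pos: [468.1, 251.1, 56.6]
eef_rot: [-3.141, 0.001, 3.141]
wrist_force: [-0.3, -2.9, 7.1]
finger_gap: 26.0
```

Request:
play_rows(commands=[{"x":0,"y":0.005,"z":0.0002,"wx":0,"wy":0,"wz":0,"grip":0},{"x":0,"y":0.004,"z":0.0001,"wx":0,"wy":0,"wz":0,"grip":0},{"x":0,"y":0.003,"z":0.0001,"wx":0,"wy":0,"wz":0,"grip":0}])

```text
clock: 21.85
eef_pos: [468.2, 263.1, 56.4]
eef_rot: [-3.141, 0.001, -3.142]
wrist_force: [0.7, -3.9, 8.8]
finger_gap: 25.9
```

Request:
play_rows(commands=[{"x":0,"y":0.003,"z":0,"wx":0,"wy":0,"wz":0,"grip":0},{"x":0,"y":0.004,"z":0,"wx":0,"wy":0,"wz":0,"grip":0}])

```text
clock: 22.1
eef_pos: [467.9, 270.2, 55.9]
eef_rot: [3.142, 0.001, 3.141]
wrist_force: [0.2, -2.2, 4.4]
finger_gap: 26.0
```

```bash
python3 look.py side s7; python3 tail.py s7.npz 32
```

```text
t22.10 [467.9 270.2  55.9] [180.   0. 180.] q [ 0.5  0.5  1.7 -0.   1.  -1.1] F [ 0.2 -2.2  4.4] M [-0.5 -0.1 -0. ] gap 26.0
area 4745.5 bbox (359, 380, 96, 96) x 460..600 y -601..-428
minx edge x=467.8 at y=-505 dir deg -82.475845
area 2801.0 bbox (212, 172, 98, 73) x 377..556 y 34..312
minx edge x=380.1 at y=203 dir deg -84.010315
area 532.0 bbox (120, 125, 92, 25) x 173..435 y 492..524
```

The tail has left the board and the panel is held down on the cart by the pad (≈7 N). I add a little press and push on.

Request:
play_rows(commands=[{"x":0,"y":0.003,"z":0.0002,"wx":0,"wy":0,"wz":0,"grip":0},{"x":0,"y":0.005,"z":0,"wx":0,"wy":0,"wz":0,"grip":0},{"x":0,"y":0.007,"z":0,"wx":0,"wy":0,"wz":0,"grip":0},{"x":0,"y":0.007,"z":0,"wx":0,"wy":0,"wz":0,"grip":0},{"x":0,"y":0.007,"z":0,"wx":0,"wy":0,"wz":0,"grip":0},{"x":0,"y":0.007,"z":0,"wx":0,"wy":0,"wz":0,"grip":0}])

```text
clock: 22.9
eef_pos: [467.8, 306.4, 55.8]
eef_rot: [3.142, 0.0, 3.141]
wrist_force: [0.4, -3.0, 5.8]
finger_gap: 25.8
```

Request:
play_rows(commands=[{"x":0,"y":0.007,"z":0,"wx":0,"wy":0,"wz":0,"grip":0},{"x":0,"y":0.007,"z":0,"wx":0,"wy":0,"wz":0,"grip":0},{"x":0,"y":0.007,"z":0,"wx":0,"wy":0,"wz":0,"grip":0},{"x":0,"y":0.007,"z":0,"wx":0,"wy":0,"wz":0,"grip":0},{"x":0,"y":0.007,"z":0,"wx":0,"wy":0,"wz":0,"grip":0},{"x":0,"y":0.007,"z":0,"wx":0,"wy":0,"wz":0,"grip":0},{"x":0,"y":0.007,"z":0,"wx":0,"wy":0,"wz":0,"grip":0},{"x":0,"y":0.007,"z":0,"wx":0,"wy":0,"wz":0,"grip":0},{"x":0,"y":0.007,"z":0,"wx":0,"wy":0,"wz":0,"grip":0},{"x":0,"y":0.007,"z":0,"wx":0,"wy":0,"wz":0,"grip":0}])

```text
clock: 24.15
eef_pos: [467.8, 376.4, 55.8]
eef_rot: [3.141, 0.0, 3.141]
wrist_force: [-0.0, -3.7, 6.1]
finger_gap: 25.8
```

Request:
play_rows(commands=[{"x":0,"y":0.007,"z":0,"wx":0,"wy":0,"wz":0,"grip":0},{"x":0,"y":0.007,"z":0,"wx":0,"wy":0,"wz":0,"grip":0},{"x":0,"y":0.006,"z":0,"wx":0,"wy":0,"wz":0,"grip":0},{"x":0,"y":0.004,"z":0,"wx":0,"wy":0,"wz":0,"grip":0},{"x":0,"y":0.002,"z":0,"wx":0,"wy":0,"wz":0,"grip":0},{"x":0,"y":0,"z":0,"wx":0,"wy":0,"wz":0,"grip":0}])

```text
clock: 24.9
eef_pos: [467.8, 402.5, 55.8]
eef_rot: [3.141, 0.0, 3.142]
wrist_force: [0.6, -0.5, 5.9]
finger_gap: 25.9
```

```bash
python3 look.py wrist w8;python3 look.py side s8; python3 tail.py s8.npz 31
```

```text
t24.90 [467.8 402.5  55.8] [180.   0. 180.] q [ 0.7  0.6  1.5  0.   1.1 -0.9] F [ 0.6 -0.5  5.9] M [-0.2 -0.1  0. ] gap 25.9
t24.95 [467.8 402.5  55.8] [180.   0. 180.] q [ 0.7  0.6  1.5  0.   1.1 -0.9] F [-0.3 -1.2  5.3] M [-0.2 -0.1  0. ] gap 25.6
area 4741.0 bbox (359, 380, 96, 96) x 461..600 y -601..-427
minx edge x=468.0 at y=-504 dir deg -82.475975
area 1835.5 bbox (223, 142, 68, 63) x 414..556 y 166..375
minx edge x=426.7 at y=270 dir deg -78.05404
area 262.0 bbox (198, 142, 25, 42) x 377..423 y 268..445
minx edge x=377.3 at y=368 dir deg -89.818375
area 528.0 bbox (120, 125, 92, 25) x 173..435 y 493..525
```

View pics/w8.png

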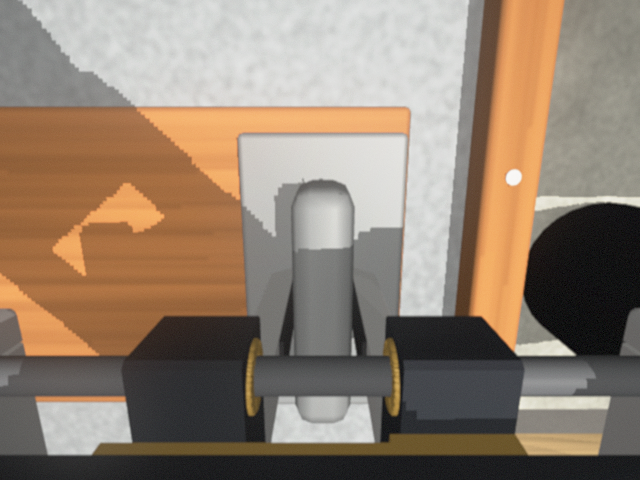

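View pics/s8.png

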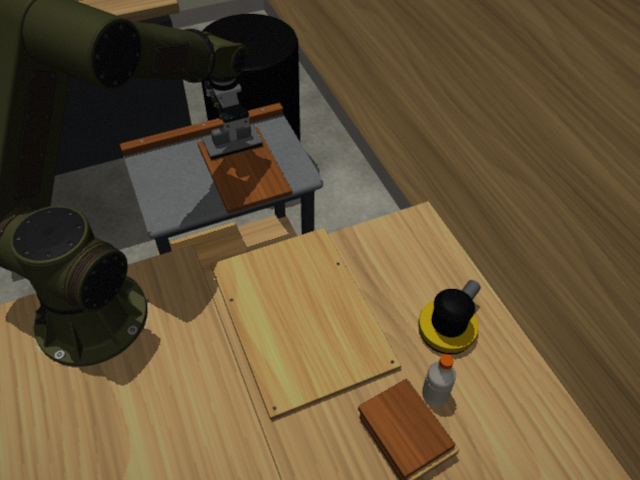

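The wrist view shows the nose at column ~404–410, ahead of the stop's top inner edge at ~(500,0)–(470,310). I measure the remaining gap and squareness.

```bash
cat > nose.py <<'E'
import sys
from h import *
f=np.load(sys.argv[1]);K,C=wcfw(f);p=cv2.GaussianBlur(f['p'],(3,3),0).astype(int)
red=(p[...,0]-p[...,2]>55)&(p[...,1]<p[...,0]*0.75)
def line(pts,z,nm):
    w=rays(pts,K,C,z)[:,:2];vx,vy,x,y=cv2.fitLine(w.astype(np.float32),cv2.DIST_HUBER,0,.01,.01).ravel()
    print(nm,len(pts),"y at x=467: %.1f"%(y+(467-x)*vy/vx),"ang %.2f"%np.degrees(np.arctan(vy/vx)))
# nose: last red pixel of the panel run between col 385 and 430 ; top edge
n=[];s=[];b=[]
for v in range(112,300,4):
    r=np.where(red[v,385:445])[0]
    if len(r): n.append((385+r.max()+.5,v))
for v in range(5,310,6):
    lum=p[v].sum(-1)
    g=lum[440:500]; d=np.diff(g.astype(float))
    # stop face dark-> bright top (rise in red), and cart grey -> dark face
    rr=(p[v,:,0]-p[v,:,2])
    k=np.where(rr[440:530]>95)[0]
    if len(k): s.append((440+k.min()-.5,v))
    k=np.where(rr[440:530]>25)[0]
    if len(k): b.append((440+k.min()-.5,v))
line(n,30.6,"nose top");line(s,38.6,"stop top inner");line(b,12.6,"stop foot")
print(n[:2],n[-2:],s[::25],b[::25])
E
python3 nose.py w8.npz
```

```text
nose top 6 y at x=467: 450.4 ang 2.00
stop top inner 51 y at x=467: 486.8 ang -0.13
stop foot 51 y at x=467: 488.2 ang 0.02
[(np.float64(408.5), 112), (np.float64(409.5), 116)] [(np.float64(408.5), 128), (np.float64(408.5), 132)] [(np.float64(503.5), 5), (np.float64(486.5), 155), (np.float64(470.5), 305)] [(np.float64(483.5), 5), (np.float64(469.5), 155), (np.float64(455.5), 305)]
```

Gap ≈38 mm, with the stop square to the pad's motion within 0.15°. I close most of it, then creep.

Request:
play_rows(commands=[{"x":0,"y":0.002,"z":0.0001,"wx":0,"wy":0,"wz":0,"grip":0},{"x":0,"y":0.004,"z":0,"wx":0,"wy":0,"wz":0,"grip":0},{"x":0,"y":0.006,"z":0,"wx":0,"wy":0,"wz":0,"grip":0},{"x":0,"y":0.006,"z":0,"wx":0,"wy":0,"wz":0,"grip":0},{"x":0,"y":0.005,"z":0,"wx":0,"wy":0,"wz":0,"grip":0},{"x":0,"y":0.004,"z":0,"wx":0,"wy":0,"wz":0,"grip":0},{"x":0,"y":0.003,"z":0,"wx":0,"wy":0,"wz":0,"grip":0},{"x":0,"y":0.002,"z":0,"wx":0,"wy":0,"wz":0,"grip":0}])

```text
clock: 26.0
eef_pos: [467.8, 434.3, 55.8]
eef_rot: [3.141, 0.0, 3.141]
wrist_force: [-0.7, -3.0, 6.9]
finger_gap: 25.5
```

Request:
play_rows(commands=[{"x":0,"y":0.001,"z":0,"wx":0,"wy":0,"wz":0,"grip":0},{"x":0,"y":0.001,"z":0,"wx":0,"wy":0,"wz":0,"grip":0}])

```text
clock: 26.25
eef_pos: [467.8, 436.2, 55.8]
eef_rot: [3.141, 0.0, 3.141]
wrist_force: [0.3, -2.9, 6.7]
finger_gap: 25.8
```

Request:
play_rows(commands=[{"x":0,"y":0.001,"z":0,"wx":0,"wy":0,"wz":0,"grip":0},{"x":0,"y":0.001,"z":0,"wx":0,"wy":0,"wz":0,"grip":0}])

```text
clock: 26.5
eef_pos: [467.8, 438.2, 55.7]
eef_rot: [3.141, 0.0, 3.141]
wrist_force: [-0.9, -2.8, 6.6]
finger_gap: 25.7
```

Request:
play_rows(commands=[{"x":0,"y":0.001,"z":0,"wx":0,"wy":0,"wz":0,"grip":0},{"x":0,"y":0.001,"z":0,"wx":0,"wy":0,"wz":0,"grip":0}])

```text
clock: 26.75
eef_pos: [467.8, 440.2, 55.8]
eef_rot: [3.141, 0.0, 3.141]
wrist_force: [0.0, -2.6, 6.1]
finger_gap: 26.0
```

Request:
play_rows(commands=[{"x":0,"y":0.001,"z":0,"wx":0,"wy":0,"wz":0,"grip":0},{"x":0,"y":0.001,"z":0,"wx":0,"wy":0,"wz":0,"grip":0}])

```text
clock: 27.0
eef_pos: [467.8, 442.0, 55.7]
eef_rot: [-3.141, 0.0, 3.141]
wrist_force: [-0.2, -4.7, 7.1]
finger_gap: 25.7
```

The force is rising, so the nose has reached the stop. I press on a little to seat it.

Request:
play_rows(commands=[{"x":0,"y":0.0006,"z":0,"wx":0,"wy":0,"wz":0,"grip":0},{"x":0,"y":0,"z":0,"wx":0,"wy":0,"wz":0,"grip":0}])

```text
clock: 27.25
eef_pos: [467.8, 442.7, 55.8]
eef_rot: [-3.141, 0.0, 3.141]
wrist_force: [-1.0, -4.2, 6.3]
finger_gap: 25.5
```

```bash
python3 look.py wrist w9; python3 nose.py w9.npz
```

```text
t27.25 [467.8 442.7  55.8] [-180.    0.  180.] q [ 0.7  0.7  1.4 -0.   1.1 -0.9] F [-1.  -4.2  6.3] M [-0.8 -0.1  0. ] gap 25.5
nose top 47 y at x=467: 513.0 ang 4.61
stop top inner 51 y at x=467: 507.6 ang 4.42
stop foot 51 y at x=467: 515.5 ang 4.42
[(np.float64(444.5), 112), (np.float64(444.5), 116)] [(np.float64(444.5), 292), (np.float64(444.5), 296)] [(np.float64(439.5), 5), (np.float64(439.5), 155), (np.float64(439.5), 305)] [(np.float64(439.5), 5), (np.float64(439.5), 155), (np.float64(439.5), 305)]
```

View pics/w9.png

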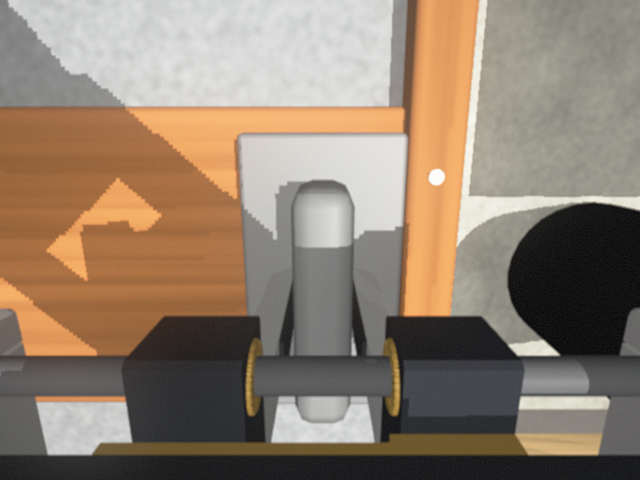

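Request:
play_rows(commands=[{"x":0,"y":0.0008,"z":0,"wx":0,"wy":0,"wz":0,"grip":0},{"x":0,"y":0,"z":0,"wx":0,"wy":0,"wz":0,"grip":0}])

```text
clock: 27.55
eef_pos: [467.9, 443.4, 55.8]
eef_rot: [-3.141, 0.0, 3.141]
wrist_force: [-0.4, -4.9, 7.2]
finger_gap: 25.8
```

Request:
play_rows(commands=[{"x":0,"y":0.0008,"z":0,"wx":0,"wy":0,"wz":0,"grip":0},{"x":0,"y":0,"z":0,"wx":0,"wy":0,"wz":0,"grip":0}])

```text
clock: 27.8
eef_pos: [467.8, 444.2, 55.7]
eef_rot: [-3.141, 0.0, 3.141]
wrist_force: [1.3, -3.6, 7.1]
finger_gap: 25.6
```

The force isn't rising the way a firm stop would make it. I look at the nose edge closely.

```bash
python3 look.py wrist w10; python3 look.py side s10; python3 - <<'E'
import cv2,numpy as np
a=cv2.imread("pics/w9.png")[80:320,380:480];b=cv2.imread("pics/w10.png")[80:320,380:480]
cv2.imwrite("pics/z10.png",cv2.resize(np.hstack([a,b]),None,fx=3.5,fy=2.4,interpolation=cv2.INTER_NEAREST))
cv2.imwrite("pics/z10s.png",cv2.resize(cv2.imread("pics/s10.png")[100:220,170:310],None,fx=5,fy=5,interpolation=cv2.INTER_CUBIC))
for t in ("w8","w9","w10"):
    p=cv2.imread(f"pics/{t}.png").astype(int)
    # panel near-x top edge & pad: panel texture tracking vs pad: left shadow patch not valid; use back visible panel edge
    print(t,[list(p[v,398:414,2]-p[v,398:414,0]) for v in (116,124)])
E
```

```text
t27.80 [467.8 444.2  55.7] [-180.    0.  180.] q [ 0.7  0.7  1.4 -0.   1.1 -0.9] F [ 1.3 -3.6  7.1] M [-0.7 -0.1  0. ] gap 25.6
t27.85 [467.9 444.2  55.7] [-180.    0.  180.] q [ 0.7  0.7  1.4 -0.   1.1 -0.9] F [ 1.3 -4.3  6.6] M [-0.8 -0.1  0. ] gap 25.5
w8 [[np.int64(125), np.int64(124), np.int64(124), np.int64(123), np.int64(122), np.int64(123), np.int64(123), np.int64(124), np.int64(128), np.int64(122), np.int64(118), np.int64(99), np.int64(44), np.int64(9), np.int64(1), np.int64(2)], [np.int64(123), np.int64(122), np.int64(121), np.int64(125), np.int64(123), np.int64(122), np.int64(123), np.int64(122), np.int64(125), np.int64(121), np.int64(112), np.int64(78), np.int64(23), np.int64(5), np.int64(2), np.int64(2)]]
w9 [[np.int64(130), np.int64(130), np.int64(132), np.int64(132), np.int64(133), np.int64(129), np.int64(96), np.int64(69), np.int64(55), np.int64(50), np.int64(51), np.int64(57), np.int64(75), np.int64(93), np.int64(108), np.int64(115)], [np.int64(135), np.int64(130), np.int64(132), np.int64(132), np.int64(127), np.int64(98), np.int64(72), np.int64(62), np.int64(51), np.int64(50), np.int64(50), np.int64(63), np.int64(81), np.int64(99), np.int64(112), np.int64(117)]]
w10 [[np.int64(131), np.int64(132), np.int64(128), np.int64(96), np.int64(66), np.int64(54), np.int64(51), np.int64(51), np.int64(58), np.int64(75), np.int64(97), np.int64(108), np.int64(113), np.int64(124), np.int64(128), np.int64(129)], [np.int64(131), np.int64(130), np.int64(98), np.int64(72), np.int64(60), np.int64(53), np.int64(50), np.int64(52), np.int64(62), np.int64(85), np.int64(101), np.int64(111), np.int64(122), np.int64(126), np.int64(126), np.int64(130)]]
```

View pics/z10.png

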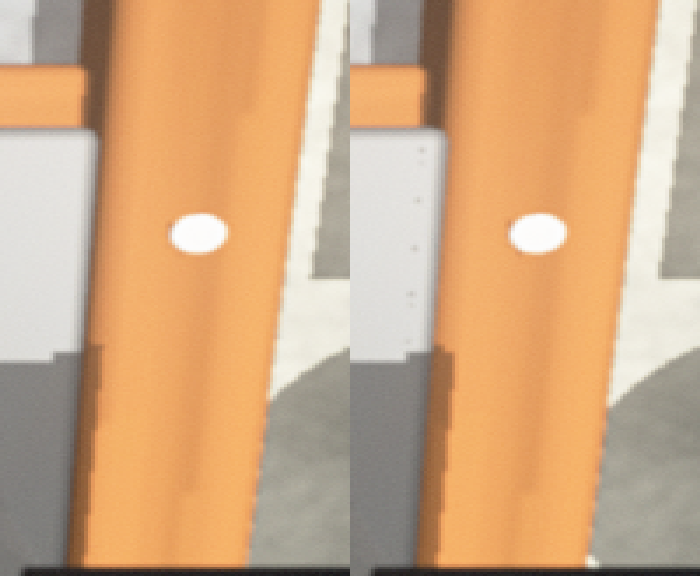

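View pics/z10s.png

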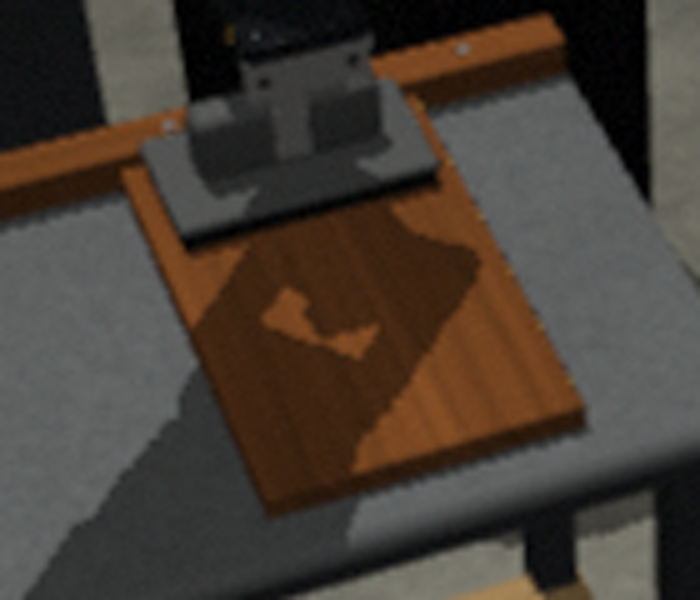

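Relative to the pad, the nose has moved back about 4 mm since contact, which matches the pad's extra travel. So the panel is blocked by the stop and the sole is slipping slightly. I lift off and check squareness in clear view.

Request:
play_rows(commands=[{"x":0,"y":0,"z":-0.0005,"wx":0,"wy":0,"wz":0,"grip":0},{"x":0,"y":0,"z":-0.001,"wx":0,"wy":0,"wz":0,"grip":0},{"x":0,"y":0,"z":-0.004,"wx":0,"wy":0,"wz":0,"grip":0},{"x":0,"y":0,"z":-0.015,"wx":0,"wy":0,"wz":0,"grip":0},{"x":0,"y":-0.01,"z":-0.03,"wx":0,"wy":0,"wz":0,"grip":0},{"x":0,"y":-0.03,"z":-0.03,"wx":0,"wy":0,"wz":0,"grip":0},{"x":0,"y":-0.05,"z":-0.01,"wx":0,"wy":0,"wz":0,"grip":0},{"x":0,"y":-0.05,"z":0,"wx":0,"wy":0,"wz":0,"grip":0},{"x":0,"y":-0.05,"z":0,"wx":0,"wy":0,"wz":0,"grip":0},{"x":0,"y":-0.05,"z":0,"wx":0,"wy":0,"wz":0,"grip":0},{"x":0,"y":-0.02,"z":0,"wx":0,"wy":0,"wz":0,"grip":0},{"x":0,"y":0,"z":0,"wx":0,"wy":0,"wz":0,"grip":0}])

```text
clock: 29.4
eef_pos: [467.9, 183.5, 147.0]
eef_rot: [3.141, 0.001, 3.139]
wrist_force: [0.2, 0.6, -3.0]
finger_gap: 25.9
```

```bash
python3 look.py wrist w11; python3 look.py side s11; python3 look.py scene c11; python3 - <<'E'
import cv2
cv2.imwrite("pics/z11s.png",cv2.resize(cv2.imread("pics/s11.png")[100:220,170:310],None,fx=5,fy=5,interpolation=cv2.INTER_CUBIC))
cv2.imwrite("pics/z11c.png",cv2.resize(cv2.convertScaleAbs(cv2.imread("pics/c11.png")[130:260,300:500],alpha=1.5),None,fx=4,fy=4,interpolation=cv2.INTER_CUBIC))
E
```

```text
t29.40 [467.9 183.5 147. ] [180.    0.1 179.9] q [ 0.3  0.2  1.7  0.   1.2 -1.3] F [ 0.2  0.6 -3. ] M [ 0.1 -0.1  0. ] gap 25.9
t29.45 [467.8 184.4 146.8] [180.    0.1 179.9] q [ 0.3  0.2  1.7  0.   1.2 -1.3] F [ 0.6  0.6 -2.5] M [ 0.1 -0.1 -0.1] gap 25.5
t29.50 [467.7 184.9 146.6] [180.   0. 180.] q [ 0.3  0.2  1.7  0.   1.2 -1.3] F [-0.2  0.1 -3.5] M [ 0.1 -0.2 -0. ] gap 25.7
```

View pics/w11.png

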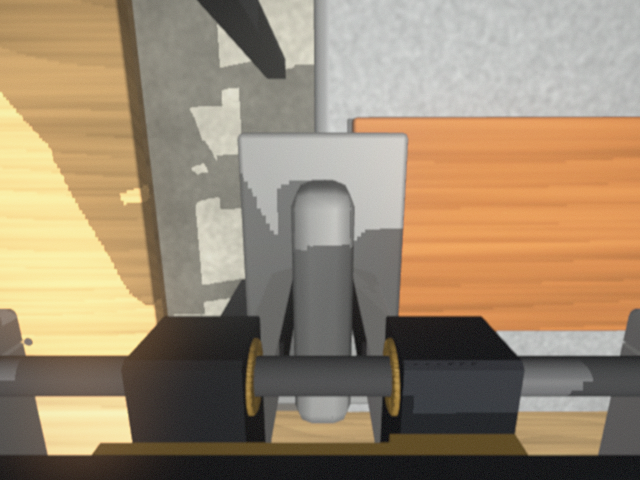

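View pics/z11s.png

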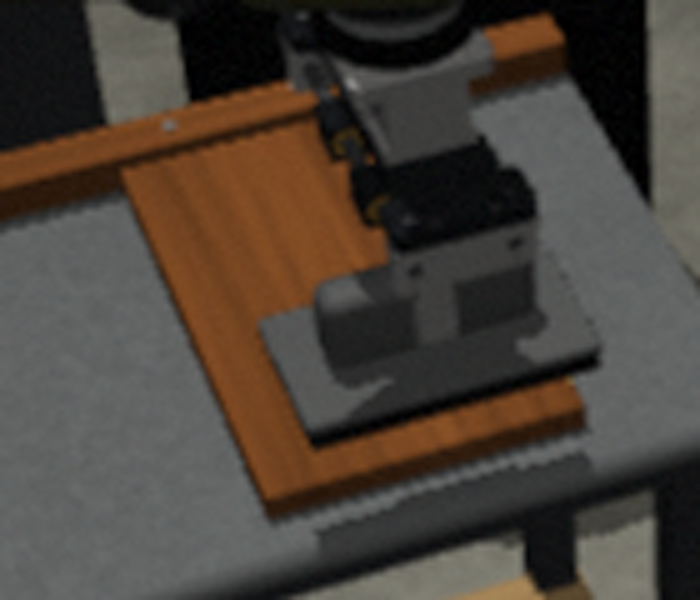

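View pics/z11c.png

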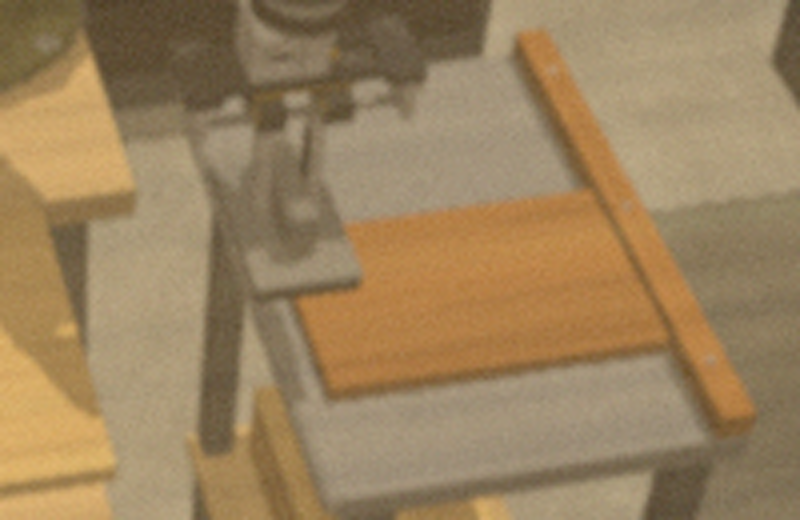

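The panel appears to lie flat on the cart against the stop. I check numerically, using the long edges for yaw and the tail position.

```bash
python3 - <<'E'
from h import *
def fit(w,nm,ax):
    w=np.array(w,np.float32);vx,vy,x,y=cv2.fitLine(w,cv2.DIST_HUBER,0,.01,.01).ravel();r=np.abs((w-[x,y])@np.array([-vy,vx])).mean()
    a=np.degrees(np.arctan2(vx,vy)) if ax=='y' else np.degrees(np.arctan2(vy,vx)); a=(a+90)%180-90
    print(nm,len(w),"mid (%.1f,%.1f) tilt %.2f deg res %.2f"%(x,y,a,r))
f=np.load("w11.npz");K,C=wcfw(f);p=f['p'].astype(int);red=(p[...,0]-p[...,2]>60)
top=[(u,np.where(red[100:140,u])[0].min()+99.5) for u in range(420,636,4)]
bot=[(u,np.where(red[300:350,u])[0].max()+300.5) for u in range(420,600,4)]
fit(rays(top,K,C,30.6)[:,:2],"wrist minx edge",'y');fit(rays(bot,K,C,30.6)[:,:2],"wrist maxx edge",'y')
tl=[(np.where(red[v,340:380])[0].min()+339.5,v) for v in range(120,131,1)]
fit(rays(tl,K,C,30.6)[:,:2],"wrist tail bit",'x')
i=info("scene");K,C=i['intrinsics'],i['camera_from_world'];p=cv2.GaussianBlur(np.load("c11.npz")['p'],(3,3),0).astype(int)
# scene: seam nose/stop = dark line; sample brightness min along rows
g=p.sum(-1)
P=[]
for x,y in zip(np.linspace(592,668,30),np.linspace(190,345,30)):
    u0,v=int(300+x/4),int(round(130+y/4)); s=g[v,u0-6:u0+9]; P.append((u0-6+s.argmin(),v))
fit(rays(P,K,C,31)[:,:2],"scene seam",'x')
i=info("side");K,C=i['intrinsics'],i['camera_from_world'];p=np.load("s11.npz")['p'].astype(int)
P=[]
# tail top edge : strong drop in red between top and side face: per column
for u in range(226,284,2):
    v0=int(100+ (497-(u-223.6)*5*0.29)/5); s=cv2.GaussianBlur(p[:,:,0].astype(np.float32),(0,0),.8)[v0-8:v0+9,u]; P.append((u,v0-8+np.argmin(np.diff(s))+.5))
fit(rays(P,K,C,30.6)[:,:2],"side tail edge(approx)",'x')
E
```

```text
wrist minx edge 54 mid (378.6,334.8) tilt 0.10 deg res 0.04
wrist maxx edge 45 mid (551.2,343.4) tilt 6.85 deg res 2.62
wrist tail bit 11 mid (384.9,207.2) tilt 1.08 deg res 0.00
scene seam 30 mid (466.5,488.7) tilt -0.15 deg res 0.95
side tail edge(approx) 29 mid (463.8,206.2) tilt -0.12 deg res 0.88
```

Yaw is within ~0.15° and the tail is at ≈207, so the nose is at ≈487, equal to the stop face measured with the same camera. Next I set the pad down on the work board.

Request:
play_rows(commands=[{"x":0,"y":-0.02,"z":0,"wx":0,"wy":0,"wz":0,"grip":0},{"x":0,"y":-0.04,"z":0,"wx":0,"wy":0,"wz":0,"grip":0},{"x":0,"y":-0.05,"z":0,"wx":0,"wy":0,"wz":0,"grip":0},{"x":0,"y":-0.05,"z":0,"wx":0,"wy":0,"wz":0,"grip":0},{"x":0,"y":-0.05,"z":0,"wx":0,"wy":0,"wz":0,"grip":0},{"x":0,"y":-0.05,"z":0,"wx":0,"wy":0,"wz":0,"grip":0},{"x":0,"y":-0.04,"z":0,"wx":0,"wy":0,"wz":0,"grip":0},{"x":0,"y":-0.02,"z":0.01,"wx":0,"wy":0,"wz":0,"grip":0},{"x":0,"y":0,"z":0.03,"wx":0,"wy":0,"wz":0,"grip":0},{"x":0,"y":0,"z":0.03,"wx":0,"wy":0,"wz":0,"grip":0},{"x":0,"y":0,"z":0.02,"wx":0,"wy":0,"wz":0,"grip":0},{"x":0,"y":0,"z":0.009,"wx":0,"wy":0,"wz":0,"grip":0},{"x":0,"y":0,"z":0.003,"wx":0,"wy":0,"wz":0,"grip":0},{"x":0,"y":0,"z":0,"wx":0,"wy":0,"wz":0,"grip":0}])

```text
clock: 31.3
eef_pos: [467.9, -135.6, 44.5]
eef_rot: [-3.141, 0.001, -3.141]
wrist_force: [0.1, 0.0, -2.7]
finger_gap: 25.4
```

```bash
python3 -c "
from look import *
st()"
```

```text
t31.30 [ 467.9 -135.6   44.5] [-180.    0. -180.] q [-0.4  0.4  1.9  0.   0.9 -1.9] F [ 0.1  0.  -2.7] M [ 0.1 -0.1 -0. ] gap 25.4
```

Request:
play_rows(commands=[{"x":0,"y":0,"z":0.0015,"wx":0,"wy":0,"wz":0,"grip":0},{"x":0,"y":0,"z":0.001,"wx":0,"wy":0,"wz":0,"grip":0},{"x":0,"y":0,"z":0.0005,"wx":0,"wy":0,"wz":0,"grip":0},{"x":0,"y":0,"z":0,"wx":0,"wy":0,"wz":0,"grip":0}])

```text
clock: 31.8
eef_pos: [467.6, -135.7, 41.2]
eef_rot: [-3.141, 0.0, 3.141]
wrist_force: [-1.3, 0.5, 0.6]
finger_gap: 25.8
```

Request:
play_rows(commands=[{"x":0,"y":0,"z":0.0004,"wx":0,"wy":0,"wz":0,"grip":0},{"x":0,"y":0,"z":0,"wx":0,"wy":0,"wz":0,"grip":0}])

```text
clock: 32.05
eef_pos: [467.7, -135.7, 40.9]
eef_rot: [-3.141, 0.0, 3.141]
wrist_force: [-2.3, 0.5, 5.4]
finger_gap: 25.8
```

The pad is on the board. I back off 0.3 mm, open partway so the fingers clear the bar on both sides, then rise.

Request:
play_rows(commands=[{"x":0,"y":0,"z":-0.0003,"wx":0,"wy":0,"wz":0,"grip":0.4},{"x":0,"y":0,"z":0,"wx":0,"wy":0,"wz":0,"grip":0.6},{"x":0,"y":0,"z":0,"wx":0,"wy":0,"wz":0,"grip":1},{"x":0,"y":0,"z":0,"wx":0,"wy":0,"wz":0,"grip":1},{"x":0,"y":0,"z":0,"wx":0,"wy":0,"wz":0,"grip":1},{"x":0,"y":0,"z":0,"wx":0,"wy":0,"wz":0,"grip":1},{"x":0,"y":0,"z":0,"wx":0,"wy":0,"wz":0,"grip":1}])

```text
clock: 32.92
eef_pos: [467.6, -135.7, 40.9]
eef_rot: [3.142, 0.0, 3.141]
wrist_force: [0.4, -0.1, 0.2]
finger_gap: 91.7
```

Request:
play_rows(commands=[{"x":0,"y":0,"z":-0.01,"wx":0,"wy":0,"wz":0,"grip":1},{"x":0,"y":0,"z":-0.03,"wx":0,"wy":0,"wz":0,"grip":1},{"x":0,"y":0,"z":-0.045,"wx":0,"wy":0,"wz":0,"grip":1},{"x":0,"y":0,"z":-0.05,"wx":0,"wy":0,"wz":0,"grip":1},{"x":0,"y":0.03,"z":-0.045,"wx":0,"wy":0,"wz":0,"grip":1},{"x":0,"y":0.05,"z":-0.02,"wx":0,"wy":0,"wz":0,"grip":1},{"x":0,"y":0.055,"z":0,"wx":0,"wy":0,"wz":0,"grip":1},{"x":0,"y":0.055,"z":0,"wx":0,"wy":0,"wz":0,"grip":1},{"x":0,"y":0.055,"z":0,"wx":0,"wy":0,"wz":0,"grip":1},{"x":0,"y":0.055,"z":0,"wx":0,"wy":0,"wz":0,"grip":1},{"x":0,"y":0.055,"z":0,"wx":0,"wy":0,"wz":0,"grip":1},{"x":0,"y":0.055,"z":0,"wx":0,"wy":0,"wz":0,"grip":1},{"x":0,"y":0.055,"z":0,"wx":0,"wy":0,"wz":0,"grip":1},{"x":0,"y":0.05,"z":0,"wx":0,"wy":0,"wz":0,"grip":1},{"x":0,"y":0.03,"z":0,"wx":0,"wy":0,"wz":0,"grip":1},{"x":0,"y":0,"z":0,"wx":0,"wy":0,"wz":0,"grip":1}])

```text
clock: 34.92
eef_pos: [467.0, 410.6, 240.8]
eef_rot: [-3.141, -0.0, -3.14]
wrist_force: [-0.7, -0.6, 0.1]
finger_gap: 93.9
```

```bash
python3 look.py wrist w12; python3 look.py side s12
```

```text
t34.92 [467.  410.6 240.8] [-180.    -0.  -179.9] q [ 0.7  0.4  1.2  0.   1.4 -0.9] F [-0.7 -0.6  0.1] M [-0.  -0.1  0. ] gap 93.9
t34.98 [467.3 409.4 240.9] [-180.   -0. -180.] q [ 0.7  0.4  1.2 -0.   1.4 -0.9] F [ 0.6 -0.7  0.3] M [ 0.1 -0.1 -0. ] gap 94.0
```

View pics/w12.png

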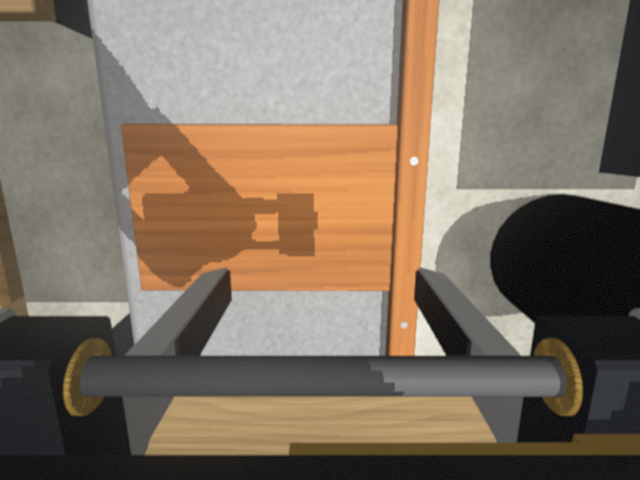

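View pics/s12.png

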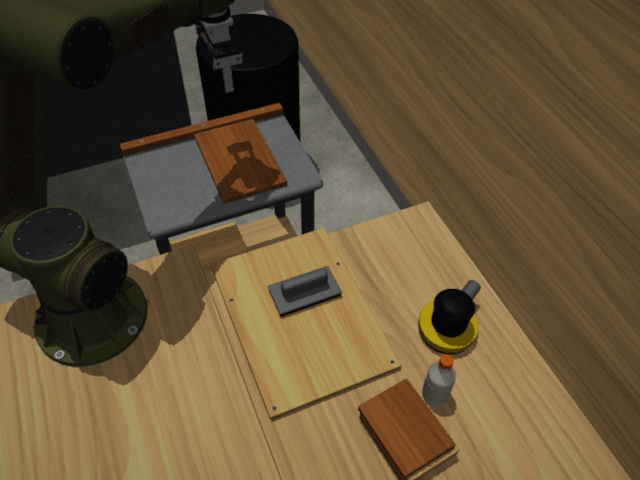

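The wrist view shows the panel's nose at column ~392–397, against the stop (its foot ~400 at the top, ~389 at the bottom). The side view shows the pad upright on the board at (305,290), with the bystanders untouched. Last numeric check of gap and angle:

```bash
python3 - <<'E'
from h import *
f=np.load("w12.npz");K,C=wcfw(f);p=f['p'].astype(np.float32);rb=cv2.GaussianBlur(p[...,0]-p[...,2],(0,0),.8);L=cv2.GaussianBlur(p[...,0],(0,0),.8)
def fit(P,z,nm):
    w=rays(P,K,C,z)[:,:2].astype(np.float32);vx,vy,x,y=cv2.fitLine(w,cv2.DIST_HUBER,0,.01,.01).ravel()
    print(nm,len(w),"y@x467 %.2f tilt %.2f res %.2f"%(y+(467-x)*vy/vx,np.degrees(np.arctan(vy/vx)),np.abs((w-[x,y])@[-vy,vx]).mean()), P[0],P[-1])
foot=[];top=[];nose=[]
for v in list(range(4,118,4))+list(range(300,352,4)):
    g=np.diff(rb[v,370:425]); s=rb[v,370:425]; k=np.where(s>18)[0][0]; foot.append((370+k-.5,v))
    k=np.where(s>75)[0][0]; top.append((370+k-.5,v))
for v in range(130,288,3):
    s=L[v,375:405]; nose.append((375+np.argmin(np.diff(s))+.5,v))
fit(foot,12.6,"stop foot");fit(top,38.6,"stop top edge");fit(nose,30.6,"nose top edge")
tail=[]
for v in range(128,150,2):
    s=np.diff(rb[v,105:150]); tail.append((105+np.argmax(s)+.5,v))
fit(tail,30.6,"tail");
f=np.load("s12.npz");i=info("side");W=cloud(f['d'],i['intrinsics'],i['camera_from_world'])
for u,v in [(280,300),(305,280),(225,150),(260,180)]: print((u,v),np.median(W[v-2:v+3,u-2:u+3].reshape(-1,3),0))
E
```

```text
stop foot 42 y@x467 487.25 tilt 0.04 res 0.27 (np.float64(401.5), 4) (np.float64(385.5), 348)
stop top edge 42 y@x467 486.82 tilt -0.14 res 0.25 (np.float64(407.5), 4) (np.float64(388.5), 348)
nose top edge 53 y@x467 484.66 tilt 0.09 res 0.26 (np.float64(396.5), 130) (np.float64(388.5), 286)
tail 11 y@x467 209.25 tilt 0.98 res 0.25 (np.float64(120.5), 128) (np.float64(123.5), 148)
(280, 300) [ 404.3 -145.9   34.7]
(305, 280) [ 467.3 -143.4   77.9]
(225, 150) [440.6 384.1  31.1]
(260, 180) [491.2 236.5  31.5]
```

The measured panel length is 275 mm because its edges are rounded, an inset of ≈2.4 mm at each end. Centre y = 347.0 therefore puts the nose at 487.0, against the stop at 486.8–487.3, and square within ~0.1°. I hand the job in.

```bash
python3 -c "
from cell import manip
print(manip.sign_off())"
```

```text
the job is handed in; nothing more can be done
None
```

The panel is on the cart with its leading edge against the wooden stop. The push pad stands upright on the work board, and I handed the job in at about 35 s of the 72 s allowed.

**How it went:**
- I gripped the pad and pressed it crosswise on the panel's tail. I slid and turned the panel until it bridged the gap, with about 49 mm of tail on the board and the nose about 80 mm onto the cart.
- I then moved the pad to the nose end and pushed until the panel met the stop.
- Pressing force read about 7–12 N throughout, by the wrist readings at the end of each move.

**Last checks:**
- **Position:** the panel's centre puts its nose at y ≈ 487.0, and the stop face measured 486.8–487.3 with the same camera.
- **Squareness:** the long edge and the nose edge are within about 0.1° of square. The short visible bit of tail edge read 1°, but that is only 11 points over a few millimetres.
- **Rest of the scene:** the panel lies flat on the cart (top z ≈ 31), and the sander, plaques and glue bottle look untouched.

**What disagreed:**
- The nose's top edge measured directly came out 2.3 mm short of the stop. The tail edge was inset by about the same amount, so I put this down to rounded edges.
- At the stop the sideways force rose only to about 4–5 N, because the sole slipped on the panel. The panel staying put while the pad went on about 3–4 mm is my evidence that it had reached the stop.
- Depth from the scene camera was unusable, so I used only its rays.

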